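# Draw a balance plate, weigh it and load the rotor's empty carrier

## Task

Slide the bottom balance plate straight out of the dispenser so that the rest of the stack drops down squarely inside it, then set the plate flat on the middle of the balance's weighing pan and let go of it for a second so that it is weighed. Take it again, turning your grasp so that your fingers will fit at the open ends of the pocket, and lower it, without dropping it, into the empty carrier of the rotor so that it lies flat on the pocket floor, and let go, with the other plates still stacked in the dispenser and nothing else on the bench pushed about or knocked over.

Things in the scene. Friction and masses are not known exactly. Their poses are not given: they have to be found in the camera images.
- dispenser: fixed plate dispenser, a gravity magazine, blue on a dark base, with an orange strap over it, 70 mm high. Origin on the table under the centre of the plate column; the mouth faces its own -x. Plates lie on a floor 22 mm up and 36 mm wide, narrower than the plates. Below is a 6 mm base plate, to 55 mm ahead and 55 mm either side. Side posts stand only behind its x = -8 mm; rear wall 64 mm high
- mouth (a point): middle of the dispenser's mouth, 22 mm above the table, at the front end of its floor, 34 mm ahead of its origin; plates slide out along its -x, where all is open. An orange strip, 14 mm wide, hangs down in the middle of the front to 13.5 mm above the floor: only the bottom plate passes below it
- plate_mid (a point): centre of the bottom steel balance plate, the one to load: 64 mm (its x) by 44 mm (its y) by 10 mm thick, about 0.2 kg. It starts level on the dispenser floor, lined up with the dispenser, its front poking 23 to 28 mm ahead of the plates above; the rest of it is under the stack and between the posts
- spare1_mid (a point): centre of spare plate 1 of 3 (1 is the lowest), same size, stacked squarely in the column above the bottom plate; it drops 10 mm when that is drawn out
- spare2_mid (a point): centre of spare plate 2 of 3 (1 is the lowest), same size, stacked squarely in the column above the bottom plate; it drops 10 mm when that is drawn out
- spare3_mid (a point): centre of spare plate 3 of 3 (1 is the lowest), same size, stacked squarely in the column above the bottom plate; it drops 10 mm when that is drawn out
- pan (a point): centre of the top face of the round metal weighing pan, 48 mm across and 61 mm above the table, 5 mm thick, on a thin stem over a fixed white balance whose body is 34 mm high, 110 mm wide (its y) and reaches 60 mm towards its own -x from the pan and 110 mm towards +x
- pocket (a point): centre of the pocket floor of the empty blue carrier, 40 mm above the table; 69 mm along its x (which passes through the rotor axis) by 49 mm. Cheeks on the y sides rise 14 mm, then flare out to 28 mm above the floor. The x ends are open for fingers, 37 mm wide between corner lips 14 mm high, and clear down to 12 mm above the table. Either end of the plate may face the hub
- carrier_loaded: the other, identical carrier, across the hub; it already holds a plate and three capped vials, up to 68 mm above the table. Origin on the table under its centre
- rotor: fixed swing-out rotor on a stand, origin on the table under the hub. Hub 64 mm across, 56 mm high, with a nut 28 mm across up to 66 mm. The two carriers sit 100 mm from the axis along its x and -x, in either order; round blue buckets with clear domes, 82 mm across and 91 mm high, sit 100 mm along its y and -y; diagonal forked arms up to 54 mm high run between and beside them
- tube_rack: white rack of capped tubes, 150 x 55 x 78 mm; loose bystander, origin under its middle
- reagent_bottle: amber bottle with white cap, 52 mm across, 150 mm tall; loose bystander, origin under its middle
- dome_lid: clear blue bucket dome lid, 85 mm across, 48 mm tall; loose bystander, origin under its middle
- t_key: T-handled key lying flat, 125 mm long, 14 mm high; its shank runs along its x; loose bystander, origin under the middle of its shank
- tip_box: green box of pipette tips, 85 x 120 x 65 mm; loose bystander, origin under its middle
- marker: black and blue marker pen lying along its x, 130 mm long, 13 mm high; loose bystander, origin under its middle
- beaker: white beaker, 60 mm across, 75 mm tall; loose bystander, origin under its middle

How it is judged (in metres and radians):
On the way, in this order (a step that is already met when the one before it is completed fails the run):
1. the bottom plate has been slid clear of the dispenser and the other three have dropped squarely onto its floor (horizontal distance between plate_mid and dispenser above 0.066 m and z of spare1_mid in the frame of dispenser between 0.024 and 0.03 m and x of spare1_mid in the frame of dispenser between -0.006 and 0.006 m and y of spare1_mid in the frame of dispenser between -0.006 and 0.006 m and z of spare2_mid in the frame of dispenser between 0.034 and 0.04 m and x of spare2_mid in the frame of dispenser between -0.006 and 0.006 m and y of spare2_mid in the frame of dispenser between -0.006 and 0.006 m and z of spare3_mid in the frame of dispenser between 0.044 and 0.05 m and x of spare3_mid in the frame of dispenser between -0.006 and 0.006 m and y of spare3_mid in the frame of dispenser between -0.006 and 0.006 m), for 0.2 s.
2. the plate lies flat on the weighing pan, at rest and let go (horizontal distance between plate_mid and pan below 0.018 m and z of plate_mid in the frame of pan between 0.002 and 0.008 m and angle between plate_mid's own z axis and vertical below 0.06 rad and linear speed of plate below 0.02 m/s and contact force between plate and the fingers below 0.05 N), for 0.8 s.
At the end, for the whole second after the job is handed in: the plate lies flat (within 3.5 degrees) and square on the floor of the empty carrier's pocket, within 6 mm of its centre, at rest and released; the three spare plates lie stacked in the dispenser on its floor, each within 6 mm sideways and 3 mm in height of its place (x of plate_mid in the frame of pocket between -0.006 and 0.006 m and y of plate_mid in the frame of pocket between -0.006 and 0.006 m and z of plate_mid in the frame of pocket between 0.0025 and 0.0075 m and angle between plate_mid's own z axis and vertical below 0.06 rad and angle between the x axis of plate_mid and the x axis of pocket, either way round below 0.15 rad and linear speed of plate below 0.02 m/s and contact force between plate and the fingers below 0.05 N and z of spare1_mid in the frame of dispenser between 0.024 and 0.03 m and x of spare1_mid in the frame of dispenser between -0.006 and 0.006 m and y of spare1_mid in the frame of dispenser between -0.006 and 0.006 m and z of spare2_mid in the frame of dispenser between 0.034 and 0.04 m and x of spare2_mid in the frame of dispenser between -0.006 and 0.006 m and y of spare2_mid in the frame of dispenser between -0.006 and 0.006 m and z of spare3_mid in the frame of dispenser between 0.044 and 0.05 m and x of spare3_mid in the frame of dispenser between -0.006 and 0.006 m and y of spare3_mid in the frame of dispenser between -0.006 and 0.006 m); the robot touches nothing.
It fails at once if the plate is dropped into the carrier (it falls faster than 0.5 m/s there) (horizontal distance between plate_mid and pocket below 0.03 m and linear speed of plate above 0.5 m/s).
It fails at once if a loose bystander is pushed away (over 20 mm) or knocked over (distance of any of tube_rack, reagent_bottle, dome_lid, t_key, tip_box, marker, beaker from where it was at the start of the episode above 0.02 m or angle between any of tube_rack, reagent_bottle, dome_lid, t_key, tip_box, marker, beaker's own z axis and vertical above 0.35 rad).
It also fails if it takes over 58 s, if anything falls off the work surface, if the arm or the gripper's body presses on something with over 40 N, if the wrist force passes 120 N, or if a joint passes its speed limit or range.

## Robot

A 6-joint arm with a two-finger parallel gripper is mounted at the origin on the work surface. World frame = base frame: x ahead of the robot, y to its left, z up, the work surface at z = 0. Lengths are in mm, angles in rad, forces in N, time in s.
With the tool pointing down it reaches from about 300 to 775 mm from the base axis. Payload 14.6 kg.
Tool frame: the origin (TCP) lies at the very end of the fingers, on their centre line; the grasp point (between the pads) lies manip.grasp_offset behind it (manip.grasp_offset is the distance from the TCP to the grasp point, in mm); z points along the fingers, y is the direction in which the jaws open and shut (so a half turn about z gives the same grasp; the last joint's range is limited). The gripper opens to 94 mm and grips with 3 to 60 N. Pads are 16 mm wide; open, the fingers measure 119 mm over their backs; the gripper's body (75 mm by 177 mm) begins 78 mm behind the grasp point.
Start: joints at [1.278, 0.3, 1.521, -0, 1.321, -0.067], TCP at [123.135, 536.029, 205.446] pointing down, gripper open.
Joint ranges: [-3.03, 3.03], [-0.79, 2.21], [0.23, 2.52], [-1.04, 4.18], [0, 3.07], [-2.55, 2.55]. Speed limits (rad/s): [2.22, 2.22, 2.57, 3.14, 3.14, 3.14].

## Interface

Orientations are given as [roll, pitch, yaw] about the fixed x, y, z axes, in that order (R = Rz(yaw) Ry(pitch) Rx(roll)).
In Python, from cell import manip gives the robot as it stands.
- The arm moves only by the tool send_rows, never from a script. Its argument "commands" is a list of rows, each a list of 2 entries, a list of its own where there are three numbers: the shift along the tool's x, y, z in m, then the turn about the tool's z in rad. A call has exactly 8 rows; each row is the pose to reach, as a shift and turn from the pose commanded when the call began, along the tool's axes at that moment; what a row does not reach only later rows make up. A row lasts 1/12 s, in which the tool goes at most 41.7 mm and 7.16 degrees, less where a joint would pass 70% of its speed; a pose out of reach is approached as far as the arm can. A call with a gripper value outside its range is refused whole. "hand" is the closure, from -1 (fully open) to 1 (shut), so that 0 is half open, set as the call begins (left out, the last holds). The fingers move at their own pace and stop on an object; "force" is the grip in N (left out, the last holds). Time passes only in rows, so rows that repeat a pose let the fingers close, or fill a call up. It gives the time, the measured TCP pose, the force and the opening at its end, in the units of the state.
- manip.read_state(): the state, without advancing time (a new reading comes with each control period).
- manip.camera(name): name is "scene" or "top" or "wrist"; returns the picture (384x512x3 uint8, red, green, blue); there is no depth.
- manip.camera_model(name): a dict with "K" (3x3 intrinsics, pixels), "eye" and "attitude" of the camera in the world; the wrist camera has in their place "mount" (4x4, takes a point from camera to tool coordinates, whose origin is the TCP and whose axes are the flange's). Camera axes: x right, y down, z forward; pixel columns grow to the right and rows downward; lengths in mm; the calibration is good to about 2 mm. A picture is of the moment at which its call begins: read the wrist's pose just before it. camera_model takes no time and is no camera call.
- manip.sign_off(): hands the job in, once; it reports no verdict.
The state is a dict: "clock": time; "joints": joint angles; "qd": joint speeds; "effort": joint torques, N m; "eef_pos": TCP position; "eef_rot": TCP orientation; "wrist_force": force on the tool from outside, world axes, zero at the start; "moment": the same for the moment, N m; "finger_gap": finger opening in mm.
Only numpy, scipy, OpenCV 4.12 (cv2) and the standard library are available. Lean on these libraries where they do the work, as an engineer would, in place of code of your own. Each camera call takes 0.05 s, during which the arm holds its last target.

## Working session

There is one attempt and no reset: what is moved stays moved. The work goes in short steps, Python scripts to look and compute and a tool call to move; the robot and the scene stay as the last step left them, time stands still between calls to the robot, and variables do not carry over. Pictures are saved under pics/ and viewed, and the job is handed in when it is done.

Besides the shell and the picture viewer there is one more tool, called after ">>>" by a JSON object that holds its "api" and its "payload", one argument or row to a line. send_rows: Moves the arm, as the interface text tells. Its arguments: {"type":"object","properties":{"commands":{"type":"array","items":{"type":"array"}},"hand":{"type":"number"},"force":{"type":"number"}},"required":["commands"]}

```bash
ls; mkdir -p pics
python3 - <<'E'
from cell import manip
import cv2
print(manip.read_state()); print(manip.grasp_offset)
for n in ("scene","top","wrist"):
    print(n,manip.camera_model(n))
    im=manip.camera(n); cv2.imwrite(f"pics/{n}0.png",cv2.cvtColor(im,cv2.COLOR_RGB2BGR))
E
```

```text
pics
{'clock': 0.0, 'joints': array([ 1.27841953e+00,  3.00500199e-01,  1.52157124e+00,  1.01228505e-07,
        1.32070486e+00, -6.66008731e-02]), 'qd': array([-7.24569983e-04,  1.26874605e-03, -1.45597362e-05,  9.14923489e-04,
        6.29330634e-04, -9.93447846e-04]), 'effort': array([ 9.79449615e-04, -5.31799829e+01, -3.52746570e+01,  7.09049148e-02,
        2.43029022e-02, -6.33859395e-05]), 'eef_pos': array([123.05242437, 535.79032519, 204.87453608]), 'eef_rot': array([-3.14041165e+00, -7.88707652e-05,  2.91581666e+00]), 'wrist_force': array([ 0.51358722,  0.32586538, -0.48157948]), 'moment': array([ 0.03308983, -0.00997159, -0.00048048]), 'finger_gap': 93.95105521372838}
18.8
scene {'K': array([[496.80359362,   0.        , 252.14340907],
       [  0.        , 496.80359362, 193.47852375],
       [  0.        ,   0.        ,   1.        ]]), 'eye': array([1509.77054777,  462.46359403,  758.5919398 ]), 'attitude': array([-2.13336091, -0.00624431,  1.98196346])}
top {'K': array([[423.53897659,   0.        , 248.564072  ],
       [  0.        , 423.53897659, 193.65931011],
       [  0.        ,   0.        ,   1.        ]]), 'eye': array([ 321.21687229,   39.41103025, 1140.69503216]), 'attitude': array([-2.91677299, -0.00298892, -1.6889154 ])}
wrist {'K': array([[266.32727061,   0.        , 254.47782725],
       [  0.        , 266.32727061, 194.5404899 ],
       [  0.        ,   0.        ,   1.        ]]), 'mount': array([[ 6.49381239e-05, -9.61722356e-01, -2.74025738e-01,
         7.92556117e+01],
       [ 9.99999897e-01,  1.85488549e-04, -4.14013544e-04,
         4.73134416e-01],
       [ 4.48994718e-04, -2.74025683e-01,  9.61722269e-01,
        -1.77512211e+02],
       [ 0.00000000e+00,  0.00000000e+00,  0.00000000e+00,
         1.00000000e+00]])}
```

View pics/top0.png

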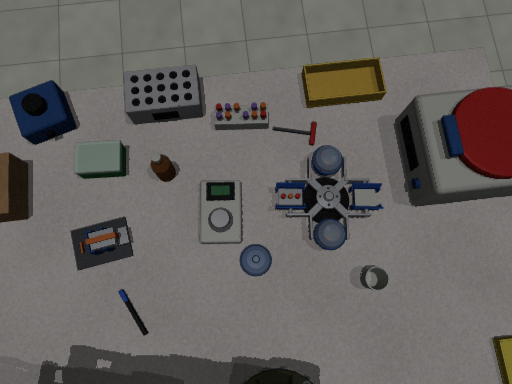

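View pics/scene0.png

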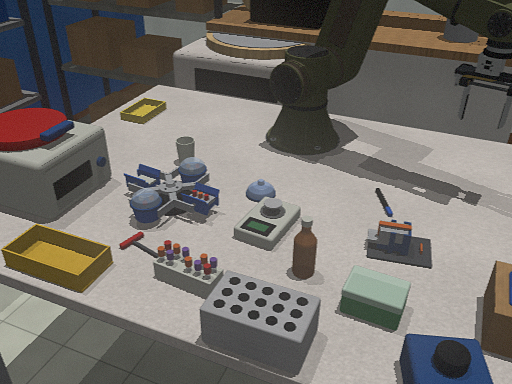

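View pics/wrist0.png

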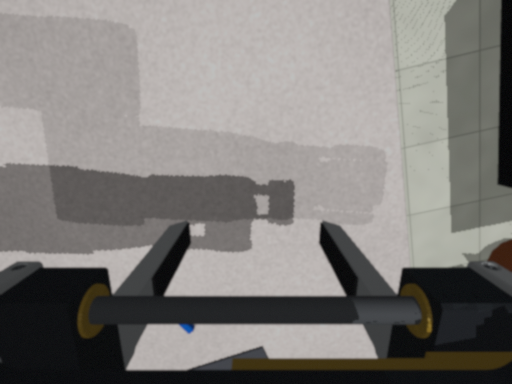

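The top view shows the dispenser at about (103,243), the balance pan at (220,219) and the rotor hub at (329,196). The empty carrier is right of the hub at about (368,197) and the loaded one is left at (290,197). Next I'll write helpers and zoom in.

```bash
cat > h.py <<'E'
import numpy as np, cv2
from scipy.spatial.transform import Rotation as R
from cell import manip
def eul(a): return R.from_euler('xyz',a).as_matrix()
def cam(name,st=None):
    m=manip.camera_model(name)
    if name=='wrist':
        T=np.eye(4); T[:3,:3]=eul(st['eef_rot']); T[:3,3]=st['eef_pos']
        T=T@m['mount']; return m['K'],T[:3,:3],T[:3,3]
    return m['K'],eul(m['attitude']),m['eye']
def ray(c,uv):
    K,Rm,e=c; d=Rm@np.linalg.inv(K)@np.array([uv[0],uv[1],1.]); return e,d
def onz(c,uv,z):
    e,d=ray(c,uv); return e+d*(z-e[2])/d[2]
def proj(c,P):
    K,Rm,e=c; q=K@(Rm.T@(np.asarray(P,float)-e)); return q[:2]/q[2]
def snap(name,fn):
    st=manip.read_state(); im=cv2.cvtColor(manip.camera(name),cv2.COLOR_RGB2BGR); cv2.imwrite('pics/'+fn,im); return st,im
def zoom(im,x0,y0,x1,y1,f,fn):
    cv2.imwrite('pics/'+fn,cv2.resize(im[y0:y1,x0:x1],None,fx=f,fy=f,interpolation=cv2.INTER_CUBIC))
E
python3 - <<'E'
from h import *
c=cam('top')
for uv in [(103,243),(220,219),(329,196),(368,197),(278,384)]: print(uv,onz(c,uv,40))
s=cam('scene'); print([proj(s,onz(c,uv,z)) for uv,z in [((220,219),61),((329,196),66)]])
im=cv2.imread('pics/top0.png')
zoom(im,60,205,145,275,8,'td.png'); zoom(im,265,140,390,260,6,'tr.png'); zoom(im,190,170,290,280,5,'tb.png')
zoom(cv2.imread('pics/scene0.png'),350,180,450,275,7,'sd.png')
E
```

```text
(103, 243) [484.6495793  396.95696681  40.        ]
(220, 219) [511.71509186  89.12463833  40.        ]
(329, 196) [ 539.32983934 -205.57887199   40.        ]
(368, 197) [ 524.45441884 -308.36013351   40.        ]
(278, 384) [93.62952771 -8.5674069  40.        ]
[array([272.75007113, 201.60295828]), array([170.58856454, 181.16079527])]
```

View pics/td.png

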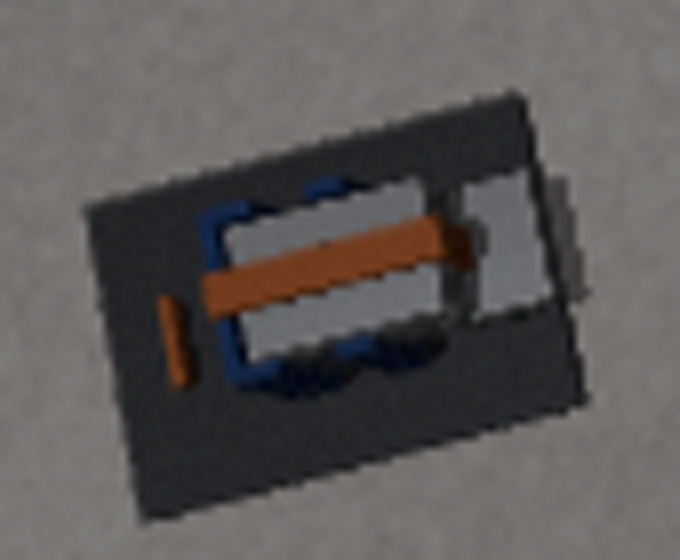

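View pics/tr.png

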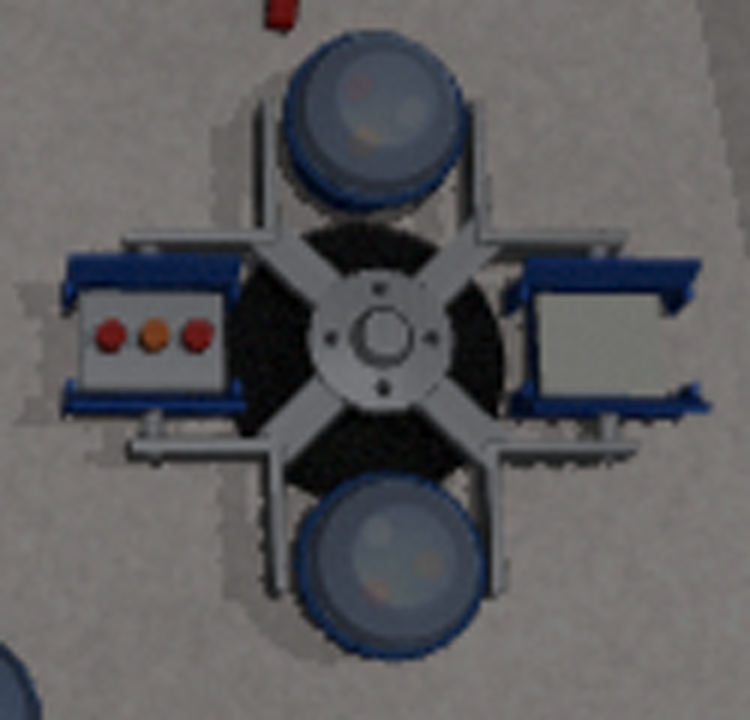

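View pics/sd.png

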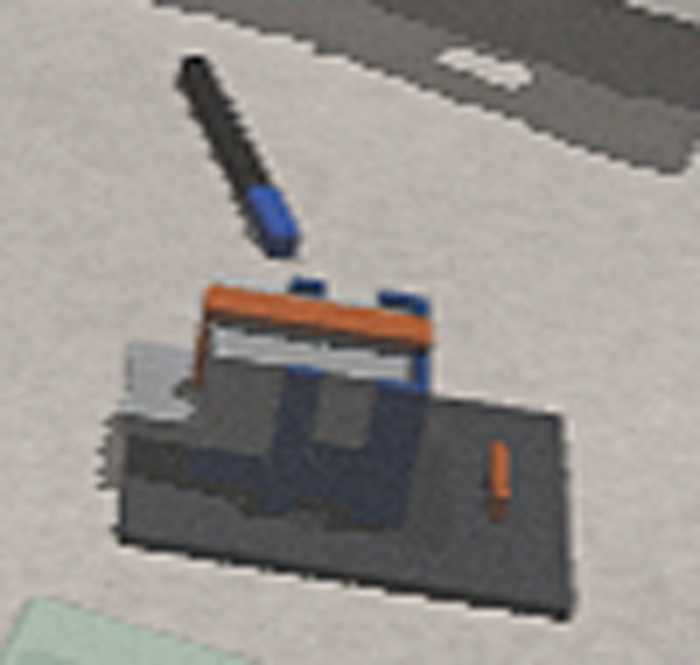

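View pics/tb.png

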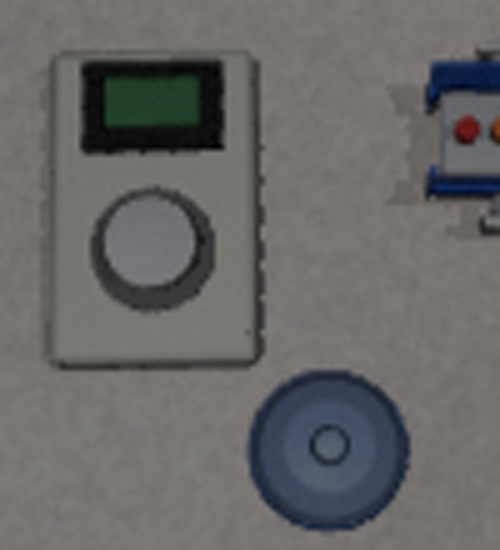

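The top and scene zooms show the dispenser base, with the mouth facing image right and the plate front poking out. The empty carrier is on the image-right side of the hub. Next are the position estimates from these views.

Run:
```python
from h import *
c=cam('top'); s=cam('scene')
def Z(x,y,x0,y0,f): return (x0+(x+.5)/f-.5, y0+(y+.5)/f-.5)
print('base');B=[onz(c,Z(*p,60,205,8),6) for p in [(90,205),(520,92),(588,402),(145,520)]]
for b in B: print(b.round(1))
print([np.linalg.norm(B[i]-B[(i+1)%4]).round(1) for i in range(4)])
f=(B[1]+B[2])/2; r=(B[0]+B[3])/2; d=f-r; d/=np.linalg.norm(d); print('mouth dir',d,np.degrees(np.arctan2(d[1],d[0])),'origin',f-55*d)
print('plate front corners z32')
for p in [(465,185),(530,172),(552,300),(483,318)]: print(onz(c,Z(*p,60,205,8),32).round(1))
print('spare3 top z62')
for p in [(225,228),(420,180),(442,313),(250,362)]: print(onz(c,Z(*p,60,205,8),62).round(1))
pan=onz(c,Z(150,239,190,170,5),61); print('pan',pan,proj(s,pan))
print('pan width',onz(c,Z(103,239,190,170,5),61)-onz(c,Z(197,239,190,170,5),61))
lid=onz(c,Z(329,449,190,170,5),40);print('lid',lid)
nut=onz(c,Z(384,335,265,140,6),66); print('nut',nut,proj(s,nut))
print('domes',onz(c,Z(376,119,265,140,6),50),onz(c,Z(392,565,265,140,6),50))
for p in [(538,293),(665,293),(672,388),(538,400)]: print('floor',onz(c,Z(*p,265,140,6),40).round(1))
for p in [(80,293),(225,293),(225,388),(80,388)]: print('loaded',onz(c,Z(*p,265,140,6),50).round(1))
```

```text
base
[534.4 492.5   6. ]
[556.  346.9   6. ]
[448.9 330.    6. ]
[427.4 477.1   6. ]
[np.float64(147.2), np.float64(108.4), np.float64(148.7), np.float64(108.1)]
mouth dir [ 0.14558676 -0.98934549  0.        ] -81.62874159553702 origin [494.43166018 392.88748415   6.        ]
plate front corners z32
[521.7 359.5  32. ]
[523.5 338.   32. ]
[480.4 333.1  32. ]
[477.2 355.8  32. ]
spare3 top z62
[511.4 427.6  62. ]
[519.6 365.1  62. ]
[476.1 360.1  62. ]
[467.7 421.2  62. ]
pan [512.35969514  88.77122519  61.        ] [272.35221065 202.48972106]
pan width [ 5.6933575  48.18553821  0.        ]
lid [396.30885894   9.46311905  40.        ]
nut [ 535.84129578 -198.96321485   66.        ] [170.52845952 181.51163289]
domes [ 637.63149507 -214.81109783   50.        ] [ 438.2022915  -189.70833864   50.        ]
floor [ 551.9 -276.    40. ]
floor [ 545.3 -332.3   40. ]
floor [ 502.4 -327.4   40. ]
floor [ 504.  -267.6   40. ]
loaded [573.6 -72.1  50. ]
loaded [ 566.1 -135.8   50. ]
loaded [ 523.7 -129.5   50. ]
loaded [531.1 -66.4  50. ]
```

```bash
cat >> h.py <<'E'
def plan(xyz,yaw=None):
    st=manip.read_state(); Rm=eul(st['eef_rot']); d=(np.asarray(xyz,float)-st['eef_pos'])
    y0=st['eef_rot'][2]; t=0 if yaw is None else (y0-yaw+np.pi)%(2*np.pi)-np.pi
    print('t',st['clock'].round(2) if hasattr(st['clock'],'round') else st['clock'],'pos',st['eef_pos'].round(1),'rot',st['eef_rot'].round(3),'gap',round(st['finger_gap'],1),'F',st['wrist_force'].round(1))
    print('shift m',(Rm.T@d/1000).round(4),'turn',round(t,3))
E
python3 -c "
from h import *
plan((500.6,347.7,150),1.710)"
```

```text
t 0.15 pos [123.1 535.9 205. ] rot [-3.141 -0.     2.916] gap 94.0 F [ 0.9 -0.1  0.5]
shift m [-0.4101 -0.0988  0.0551] turn 1.206
```

>>> {"api": "send_rows", "payload": {
  "commands": [
    [[-0.04,-0.01,0.005],0.12],
    [[-0.08,-0.02,0.01],0.24],
    [[-0.12,-0.03,0.015],0.36],
    [[-0.16,-0.04,0.02],0.48],
    [[-0.2,-0.05,0.025],0.6],
    [[-0.24,-0.06,0.03],0.72],
    [[-0.28,-0.069,0.035],0.84],
    [[-0.32,-0.078,0.04],0.96]
  ],
  "hand": -1,
  "force": 40
}}

```text
clock: 0.82
eef_pos: [419.1, 387.0, 165.1]
eef_rot: [-3.141, -0.0, 1.95]
wrist_force: [0.3, 0.9, -0.3]
finger_gap: 94.2
```

```bash
python3 -c "
from h import *
plan((500.6,347.7,150),1.710)"
```

```text
t 0.8167 pos [419.1 387.  165.1] rot [-3.141 -0.     1.95 ] gap 94.2 F [ 0.3  0.9 -0.3]
shift m [-0.0667  0.0611  0.0151] turn 0.24
```

>>> {"api": "send_rows", "payload": {
  "commands": [
    [[-0.022,0.02,0.005],0.08],
    [[-0.044,0.04,0.01],0.16],
    [[-0.066,0.061,0.015],0.24],
    [[-0.066,0.061,0.015],0.24],
    [[-0.066,0.061,0.015],0.24],
    [[-0.066,0.061,0.015],0.24],
    [[-0.066,0.061,0.015],0.24],
    [[-0.066,0.061,0.015],0.24]
  ]
}}

```text
clock: 1.48
eef_pos: [498.1, 350.8, 150.8]
eef_rot: [3.141, -0.0, 1.718]
wrist_force: [0.5, -0.6, -0.2]
finger_gap: 94.0
```

```bash
python3 -c "
from h import *
plan((500.6,347.7,150),1.710)
st,im=snap('wrist','w1.png')"
```

```text
t 1.4833 pos [498.1 350.8 150.8] rot [ 3.141 -0.     1.718] gap 94.0 F [ 0.5 -0.6 -0.2]
shift m [-0.0034  0.002   0.0008] turn 0.008
```

View pics/w1.png

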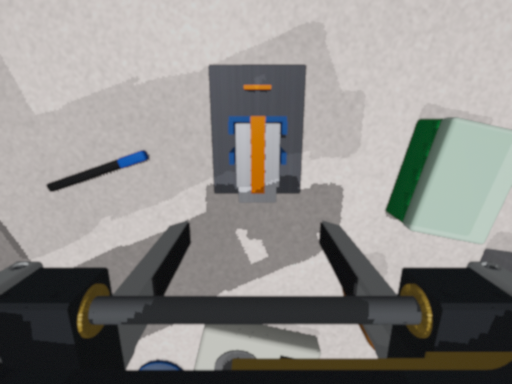

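Wrist view: the dispenser base spans columns 209–305, the poking plate is at rows ~193–203 and columns 238–277, and the marker and tip box lie to either side. Next I'll measure the edges.

Run:
```python
from h import *
im=cv2.imread('pics/w1.png'); zoom(im,195,55,320,215,5,'w1z.png')
```

```text
(no output)
```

View pics/w1z.png

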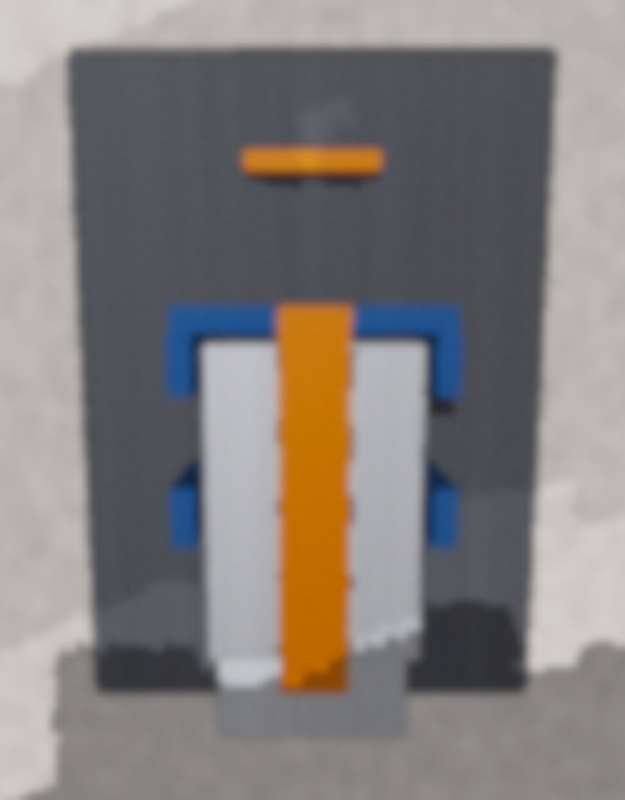

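Run:
```python
from h import *
st={'eef_pos':np.array([498.1,350.8,150.8]),'eef_rot':np.array([3.141,0,1.718])}
c=cam('wrist',st)
def Z(x,y): return (195+(x+.5)/5-.5, 55+(y+.5)/5-.5)
B=[onz(c,Z(*p),6) for p in [(70,48),(556,48),(526,690),(97,690)]]
for b in B: print(b.round(1))
f=(B[2]+B[3])/2; r=(B[0]+B[1])/2; d=(f-r)/np.linalg.norm(f-r); print(np.degrees(np.arctan2(d[1],d[0])),f-55*d, np.linalg.norm(f-r),np.linalg.norm(B[0]-B[1]))
F=[onz(c,Z(*p),32) for p in [(218,738),(408,738)]]; print('front',F,(F[0]+F[1])/2, np.linalg.norm(F[0]-F[1]))
S=[onz(c,Z(*p),62) for p in [(202,341),(428,341),(422,663),(209,663)]]
print('spare3',[x.round(1) for x in S],np.mean(S,0)); 
d2=(S[2]+S[3]-S[0]-S[1])/2; print(np.degrees(np.arctan2(d2[1],d2[0])),np.linalg.norm(d2))
```

```text
[428.6 479.8   6. ]
[534.8 495.6   6. ]
[556.6 350.    6. ]
[450.  334.3   6. ]
-81.54828435952737 [495.22348474 396.55487302   6.        ] 147.14037597341286 107.35033891050492
front [array([482.12408313, 334.55190127,  32.        ]), array([525.9704832 , 341.03897993,  32.        ])] [504.04728316 337.7954406   32.        ] 44.323684285633725
spare3 [array([469.1, 423.5,  62. ]), array([512.3, 429.9,  62. ]), array([522.1, 366.5,  62. ]), array([478.6, 360. ,  62. ])] [495.5263248  394.94900056  62.        ]
-81.28589176284518 64.15724968353337
```

```bash
python3 -c "
from h import *
plan((501.4,347.1,10),1.7185)"
```

```text
t 1.5333 pos [498.2 350.8 150.8] rot [ 3.141 -0.     1.717] gap 94.0 F [-0.8  0.3 -0.2]
shift m [-0.0041  0.0026  0.1408] turn -0.001
```

>>> {"api": "send_rows", "payload": {
  "commands": [
    [[-0.004,0.0026,0.02],0],
    [[-0.004,0.0026,0.05],0],
    [[-0.004,0.0026,0.08],0],
    [[-0.004,0.0026,0.105],0],
    [[-0.004,0.0026,0.12],0],
    [[-0.004,0.0026,0.125],0],
    [[-0.004,0.0026,0.125],0],
    [[-0.004,0.0026,0.125],0]
  ]
}}

```text
clock: 2.2
eef_pos: [502.3, 347.0, 26.5]
eef_rot: [3.14, -0.0, 1.716]
wrist_force: [-0.7, -0.0, 0.2]
finger_gap: 93.9
```

```bash
python3 -c "
from h import *
plan((501.4,347.1,10),1.7185)
st,im=snap('wrist','w2.png')"
```

```text
t 2.2 pos [502.3 347.   26.5] rot [ 3.14  -0.     1.716] gap 93.9 F [-0.7 -0.   0.2]
shift m [ 0.0002 -0.0009  0.0165] turn -0.002
```

View pics/w2.png

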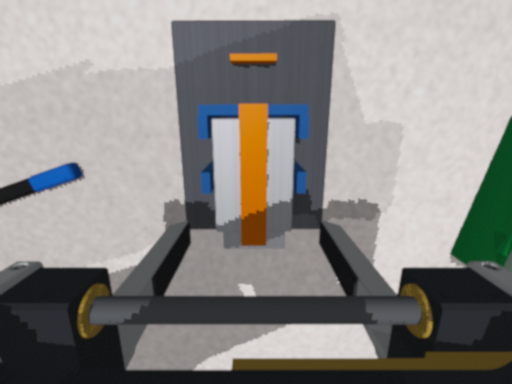

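The plate is centred between the fingers (columns 222–285, finger tips at 190 and 320). I'll go down the rest of the way and close.

>>> {"api": "send_rows", "payload": {
  "commands": [
    [[0,-0.0005,0.004],-0.002],
    [[0,-0.0005,0.008],-0.002],
    [[0,-0.0005,0.012],-0.002],
    [[0,-0.0005,0.016],-0.002],
    [[0,-0.0005,0.016],-0.002],
    [[0,-0.0005,0.016],-0.002],
    [[0,-0.0005,0.016],-0.002],
    [[0,-0.0005,0.016],-0.002]
  ]
}}

```text
clock: 2.92
eef_pos: [501.6, 346.5, 9.7]
eef_rot: [3.141, -0.0, 1.718]
wrist_force: [-0.2, 0.6, 0.7]
finger_gap: 93.9
```

>>> {"api": "send_rows", "payload": {
  "commands": [
    [[0,0,0],0],
    [[0,0,0],0],
    [[0,0,0],0],
    [[0,0,0],0],
    [[0,0,0],0],
    [[0,0,0],0],
    [[0,0,0],0],
    [[0,0,0],0]
  ],
  "hand": 1,
  "force": 40
}}

```text
clock: 3.58
eef_pos: [501.5, 346.4, 9.4]
eef_rot: [-3.142, 0.0, 1.718]
wrist_force: [4.7, -1.6, -0.6]
finger_gap: 44.3
```

```bash
python3 -c "
from h import *
plan((501.4,347.1,10),1.7185)
st,im=snap('wrist','w3.png')"
```

```text
t 3.5833 pos [501.5 346.4   9.4] rot [-3.142  0.     1.718] gap 44.3 F [ 4.7 -1.6 -0.6]
shift m [ 0.0007 -0.     -0.0006] turn -0.001
```

View pics/w3.png

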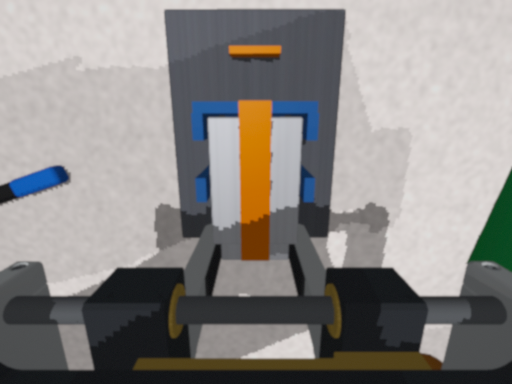

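>>> {"api": "send_rows", "payload": {
  "commands": [
    [[-0.01,0,0],0],
    [[-0.025,0,0],0],
    [[-0.042,0,0],0],
    [[-0.06,0,0],0],
    [[-0.075,0,0],0],
    [[-0.08,0,0],0],
    [[-0.08,0,0],0],
    [[-0.08,0,0],0]
  ]
}}

```text
clock: 4.3
eef_pos: [513.3, 267.5, 9.5]
eef_rot: [3.142, -0.0, 1.717]
wrist_force: [0.6, 0.1, -2.1]
finger_gap: 43.8
```

```bash
python3 -c "
from h import *
plan((501.4,347.1,10),1.7185)
st,im=snap('wrist','w4.png')
st,im=snap('scene','s4.png');zoom(im,350,180,450,275,7,'s4z.png')"
```

```text
t 4.3 pos [513.3 267.5   9.5] rot [ 3.142 -0.     1.717] gap 43.8 F [ 0.6  0.1 -2.1]
shift m [ 0.0804 -0.0001 -0.0005] turn -0.001
```

View pics/w4.png

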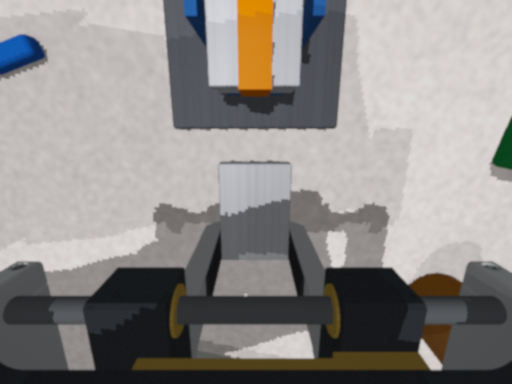

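View pics/s4z.png

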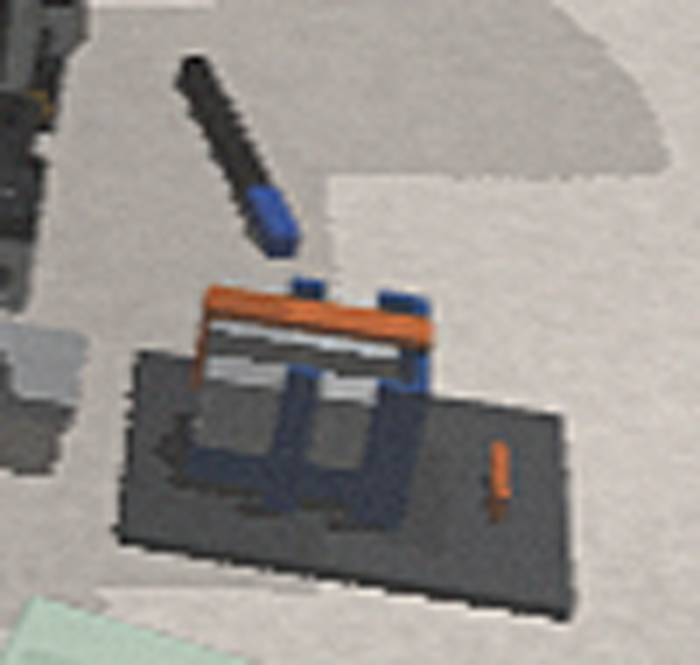

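The plate is out, with its rear edge at row 162 and columns 219–290. The spares have dropped level behind the strip, with their front edge at row ~88. I'll check both numerically and plan the pan move.

Run:
```python
from h import *
st={'eef_pos':np.array([513.3,267.5,9.5]),'eef_rot':np.array([np.pi,0,1.717])}
c=cam('wrist',st)
a=onz(c,(208.5,87.5),52);b=onz(c,(300,87.5),52);print('spare front z52',a,b,(a+b)/2,np.linalg.norm(a-b))
o=np.array([495.2,395.5]);u=np.array([.147,-.989]);print('ahead',((a+b)[:2]/2-o)@u,'lat',((a+b)[:2]/2-o)@np.array([.989,.147]))
for z in (30,32,34):
    p=onz(c,(219.5,162),z);q=onz(c,(291,162),z);m=(p+q)/2
    print(z,m,np.linalg.norm(p-q)); 
    t=eul(st['eef_rot']).T@(m-st['eef_pos']); print('tool frame rear edge',t,'centre x off',t[0]-32)
plan((512.4,88.8,100),1.717)
```

```text
spare front z52 [478.68930542 357.54646966  52.        ] [521.50257054 363.85669669  52.        ] [500.09593798 360.70158318  52.        ] 43.27579734331854
ahead 35.135337122358386 lat -0.27328461268608484
30 [506.33243921 322.33889553  30.        ] 42.35491357987954
tool frame rear edge [ 55.26889173   1.09588917 -20.5       ] centre x off 23.268891728839982
32 [506.27960264 322.64880471  32.        ] 41.81540049547392
tool frame rear edge [ 55.58319198   1.08876491 -22.5       ] centre x off 23.58319198424106
34 [506.22676608 322.9587139   34.        ] 41.27588741106829
tool frame rear edge [ 55.89749224   1.08164066 -24.5       ] centre x off 23.897492239642062
t 4.4 pos [513.1 268.    9.4] rot [ 3.142 -0.     1.718] gap 43.5 F [ 0.1 -0.1 -2.7]
shift m [-0.1771 -0.0271 -0.0906] turn 0.001
```

Run:
```python
from h import *
c=cam('top');s=cam('scene')
print('bottle cap',onz(c,(155,159),150),'base',onz(c,(168,175),10), proj(s,onz(c,(155,159),150)))
zoom(cv2.imread('pics/scene0.png'),220,170,330,285,5,'sb.png')
st,im=snap('top','t5.png');zoom(im,60,205,200,300,5,'t5z.png')
```

```text
bottle cap [658.90858677 226.58916312 150.        ] base [656.2422957  220.55800314  10.        ] [308.17285761 216.42808444]
```

View pics/sb.png

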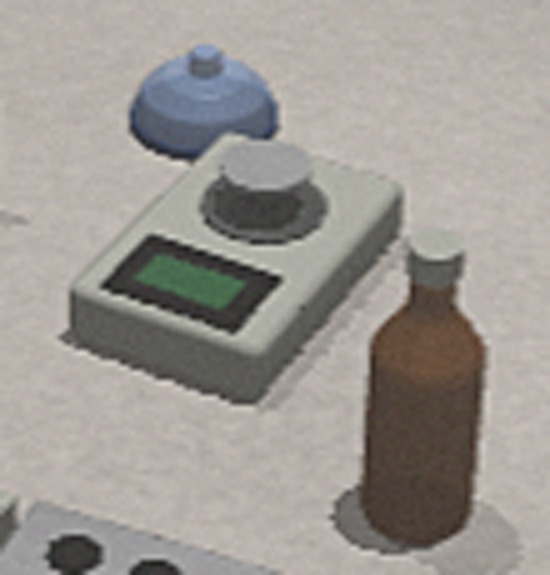

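View pics/t5z.png

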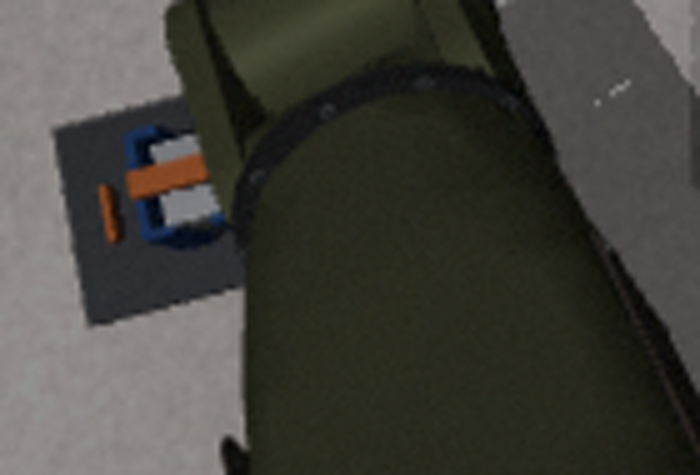

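The scene view puts the pan at (273,203), which agrees with the top-view estimate. I'll lift, then carry it over the pan.

>>> {"api": "send_rows", "payload": {
  "commands": [
    [[0,0,-0.025],0],
    [[-0.01,-0.001,-0.055],0],
    [[-0.04,-0.005,-0.075],0],
    [[-0.075,-0.01,-0.076],0],
    [[-0.11,-0.015,-0.076],0],
    [[-0.14,-0.019,-0.076],0],
    [[-0.165,-0.022,-0.076],0],
    [[-0.182,-0.024,-0.076],0]
  ]
}}

```text
clock: 5.12
eef_pos: [516.1, 82.2, 85.6]
eef_rot: [3.141, 0.0, 1.717]
wrist_force: [0.6, 0.0, -3.5]
finger_gap: 43.5
```

```bash
python3 -c "
from h import *
plan((516.1,63.6,80),1.717)
"
```

```text
t 5.1167 pos [516.1  82.2  85.6] rot [3.141 0.    1.717] gap 43.5 F [ 0.6  0.  -3.5]
shift m [-0.0184 -0.0028  0.0056] turn 0.0
```

>>> {"api": "send_rows", "payload": {
  "commands": [
    [[-0.008,-0.001,0],0],
    [[-0.014,-0.002,0.003],0],
    [[-0.0184,-0.0028,0.006],0],
    [[-0.0184,-0.0028,0.014],0],
    [[-0.0184,-0.0028,0.02],0],
    [[-0.0184,-0.0028,0.025],0],
    [[-0.0184,-0.0028,0.028],0],
    [[-0.0184,-0.0028,0.029],0]
  ]
}}

```text
clock: 5.78
eef_pos: [515.8, 65.6, 55.6]
eef_rot: [-3.14, -0.0, 1.718]
wrist_force: [0.6, -0.0, -3.1]
finger_gap: 43.7
```

```bash
python3 -c "
from h import *
st,im=snap('wrist','w6.png')
st,im=snap('scene','s6.png');zoom(im,220,120,330,250,5,'s6z.png')
plan((516.1,63.6,48.5),1.717)
"
```

```text
t 5.8833 pos [516.   65.4  56.2] rot [-3.141 -0.     1.718] gap 43.2 F [ 0.3 -0.5 -2.1]
shift m [-0.0018 -0.0002  0.0077] turn 0.001
```

View pics/w6.png

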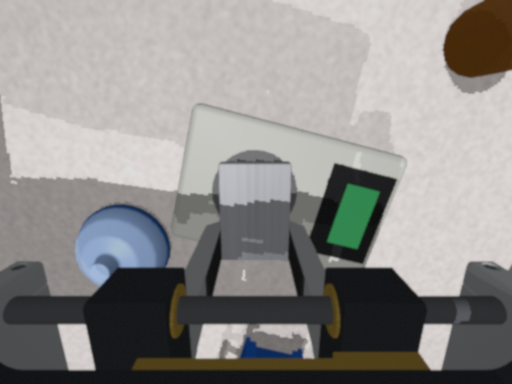

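View pics/s6z.png

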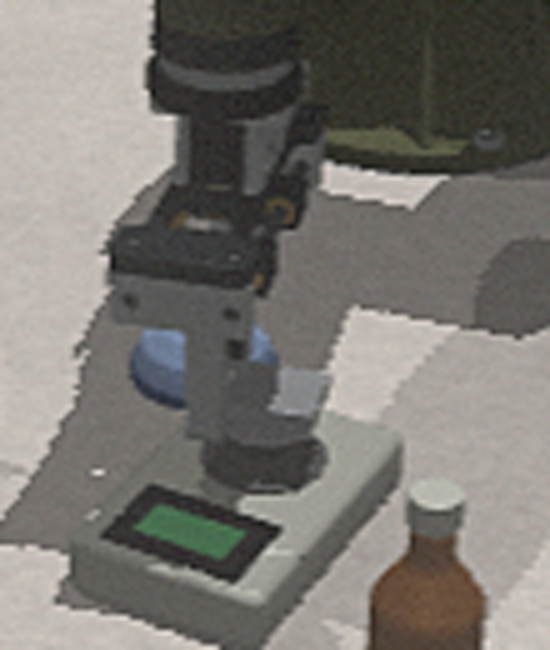

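The plate sits over the pan, with the ring on the balance body showing centred around it at (255,188) in the wrist view. I'll lower it gently.

>>> {"api": "send_rows", "payload": {
  "commands": [
    [[-0.001,0,0.001],0],
    [[-0.001,0,0.002],0],
    [[-0.001,0,0.003],0],
    [[-0.001,0,0.004],0],
    [[-0.001,0,0.005],0],
    [[-0.001,0,0.006],0],
    [[-0.001,0,0.006],0],
    [[-0.001,0,0.006],0]
  ]
}}

```text
clock: 6.55
eef_pos: [516.2, 64.1, 50.4]
eef_rot: [-3.142, -0.0, 1.718]
wrist_force: [0.2, -0.5, -1.8]
finger_gap: 44.0
```

>>> {"api": "send_rows", "payload": {
  "commands": [
    [[0,0,0.0005],0],
    [[0,0,0.001],0],
    [[0,0,0.0015],0],
    [[0,0,0.002],0],
    [[0,0,0.002],0],
    [[0,0,0.002],0],
    [[0,0,0.002],0],
    [[0,0,0.002],0]
  ]
}}

```text
clock: 7.22
eef_pos: [516.3, 64.1, 48.5]
eef_rot: [3.141, 0.0, 1.718]
wrist_force: [0.7, -0.4, -1.5]
finger_gap: 43.7
```

>>> {"api": "send_rows", "payload": {
  "commands": [
    [[0,0,0.0002],0],
    [[0,0,0.0004],0],
    [[0,0,0.0006],0],
    [[0,0,0.0008],0],
    [[0,0,0.001],0],
    [[0,0,0.001],0],
    [[0,0,0.001],0],
    [[0,0,0.001],0]
  ]
}}

```text
clock: 7.88
eef_pos: [516.3, 64.2, 48.3]
eef_rot: [3.141, 0.0, 1.718]
wrist_force: [-7.2, -1.8, 11.4]
finger_gap: 43.2
```

```bash
python3 -c "
from h import *
st,im=snap('scene','s7.png');zoom(im,220,120,330,250,5,'s7z.png')
plan((516.1,63.6,48.5),1.717)
"
```

```text
t 7.9333 pos [516.3  64.1  48.3] rot [3.141 0.    1.718] gap 43.0 F [-6.1 -0.3 11.7]
shift m [-0.0005 -0.0003 -0.0002] turn 0.001
```

View pics/s7z.png

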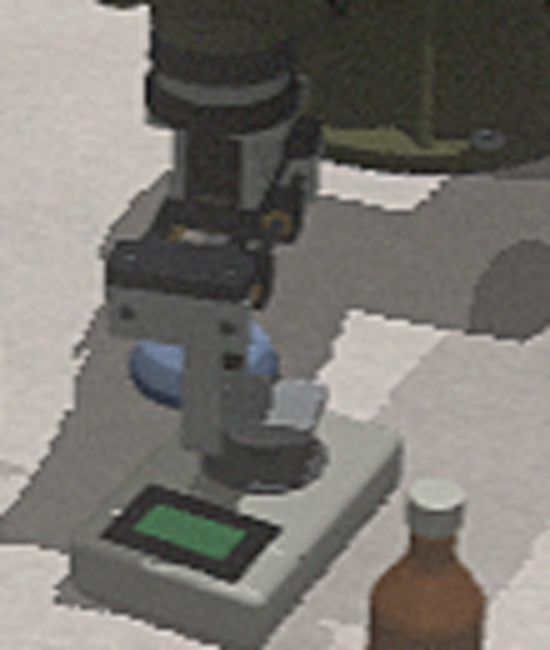

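Contact, at +11 N. I'll ease up slightly and open.

>>> {"api": "send_rows", "payload": {
  "commands": [
    [[0,0,-0.0005],0],
    [[0,0,-0.0005],0],
    [[0,0,-0.0005],0],
    [[0,0,-0.0005],0],
    [[0,0,-0.0005],0],
    [[0,0,-0.0005],0],
    [[0,0,-0.0005],0],
    [[0,0,-0.0005],0]
  ]
}}

```text
clock: 8.6
eef_pos: [516.3, 64.2, 48.4]
eef_rot: [3.141, 0.0, 1.718]
wrist_force: [-3.7, -1.2, 6.7]
finger_gap: 43.8
```

>>> {"api": "send_rows", "payload": {
  "commands": [
    [[0,0,0],0],
    [[0,0,0],0],
    [[0,0,0],0],
    [[0,0,0],0],
    [[0,0,0],0],
    [[0,0,0],0],
    [[0,0,0],0],
    [[0,0,0],0]
  ],
  "hand": -0.4
}}

```text
clock: 9.27
eef_pos: [516.3, 64.2, 47.9]
eef_rot: [3.142, 0.0, 1.718]
wrist_force: [-0.4, 0.3, -0.5]
finger_gap: 65.8
```

```bash
python3 -c "
from h import *
st,im=snap('wrist','w8.png')
plan((516.1,63.6,48.5),1.717)
"
```

```text
t 9.3167 pos [516.2  64.2  47.9] rot [-3.142  0.     1.718] gap 65.8 F [-0.9 -0.6 -1.3]
shift m [-0.0005 -0.0002 -0.0006] turn 0.001
```

View pics/w8.png

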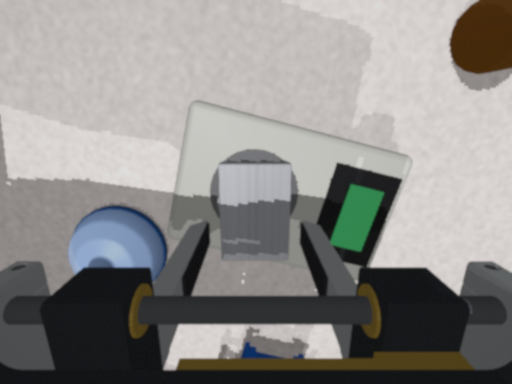

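The plate is released and lying on the pan. I'll rise straight up, staying clear, while it's weighed.

>>> {"api": "send_rows", "payload": {
  "commands": [
    [[0,0,-0.005],0],
    [[0,0,-0.015],0],
    [[0,0,-0.03],0],
    [[0,0,-0.06],0],
    [[0,0,-0.09],0],
    [[0,0,-0.11],0],
    [[0,0,-0.12],0],
    [[0,0,-0.12],0]
  ]
}}

```text
clock: 9.98
eef_pos: [517.1, 64.2, 170.5]
eef_rot: [3.137, 0.0, 1.718]
wrist_force: [0.3, 0.1, -0.9]
finger_gap: 65.8
```

```bash
python3 -c "
from h import *
st,im=snap('wrist','w9.png')
plan((516.1,63.6,48.5),1.717)
zoom(im,150,60,370,260,3.5,'w9z.png')
"
```

```text
t 10.0333 pos [516.4  64.2 168.5] rot [3.14  0.    1.718] gap 65.8 F [ 0.4 -0.1 -0.6]
shift m [-0.0005 -0.0005  0.12  ] turn 0.001
```

View pics/w9z.png

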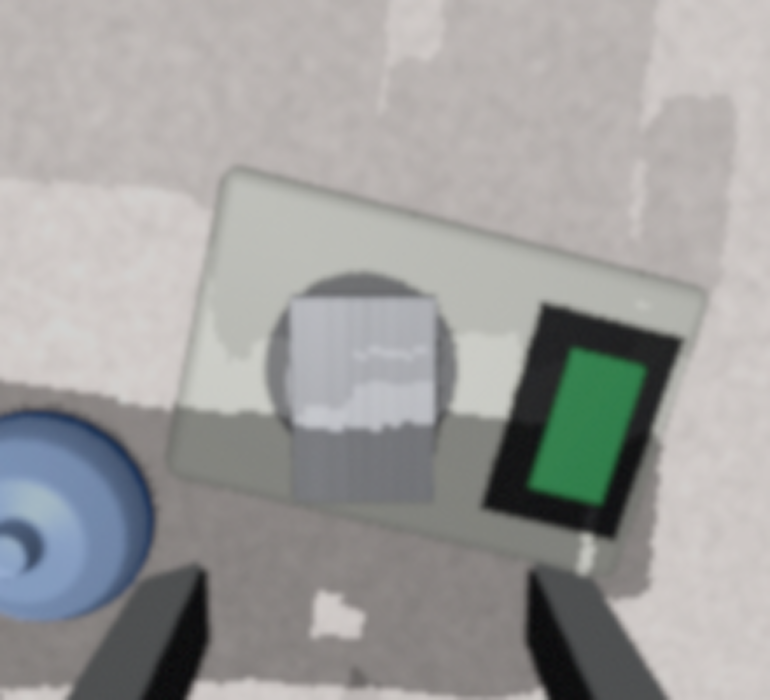

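The plate lies on the pan, with zoom corners at about (291,297), (435,297), (433,502) and (291,502). I'll compute its centre and the regrasp pose.

Run:
```python
from h import *
st={'eef_pos':np.array([516.5,64.2,169]),'eef_rot':np.array([3.14,0,1.718])}
c=cam('wrist',st)
P=[onz(c,(150+(x+.5)/3.5-.5,60+(y+.5)/3.5-.5),71) for x,y in [(291,297),(435,297),(433,502),(291,502)]]
m=np.mean(P,0); print([p.round(1) for p in P],m,[np.linalg.norm(P[i]-P[(i+1)%4]).round(1) for i in range(4)])
d=(P[0]+P[1]-P[2]-P[3]); print('yaw deg',np.degrees(np.arctan2(d[1],d[0])))
print('finger est',np.array([516.2,64.2])+22.5*np.array([-.146,.989]))
plan((m[0],m[1],168),0.147)
```

```text
[array([487.4, 115.1,  71. ]), array([529. , 121.2,  71. ]), array([538.8,  59.3,  71. ]), array([495.3,  52.8,  71. ])] [512.63355506  87.10608293  71.        ] [np.float64(42.0), np.float64(62.8), np.float64(44.0), np.float64(62.8)]
yaw deg 98.08910492034896
finger est [512.915   86.4525]
t 10.0333 pos [516.4  64.2 168.5] rot [3.14  0.    1.718] gap 65.8 F [ 0.4 -0.1 -0.6]
shift m [ 0.0232 -0.0004  0.0005] turn 1.571
```

>>> {"api": "send_rows", "payload": {
  "commands": [
    [[0.006,0,0],0.12],
    [[0.012,0,0],0.24],
    [[0.018,0,0],0.36],
    [[0.023,0,0],0.48],
    [[0.023,0,0],0.6],
    [[0.023,0,0],0.72],
    [[0.023,0,0],0.84],
    [[0.023,0,0],0.96]
  ],
  "hand": -1
}}

```text
clock: 10.7
eef_pos: [512.1, 86.9, 166.1]
eef_rot: [-3.14, 0.002, 0.752]
wrist_force: [-0.1, -0.6, -0.2]
finger_gap: 93.7
```

>>> {"api": "send_rows", "payload": {
  "commands": [
    [[0,0,0],0.12],
    [[0,0,0],0.24],
    [[0,0,0],0.36],
    [[0,0,0],0.48],
    [[0,0,0],0.58],
    [[0,0,0],0.611],
    [[0,0,0],0.611],
    [[0,0,0],0.611]
  ]
}}

```text
clock: 11.37
eef_pos: [512.4, 86.9, 166.7]
eef_rot: [-3.141, 0.002, 0.148]
wrist_force: [0.4, 0.5, 0.4]
finger_gap: 93.9
```

Run:
```python
from h import *
st,im=snap('wrist','w10.png')
print(st['joints'].round(2)); plan((512.8,86.8,50),0.147)
zoom(im,120,60,420,270,2.6,'w10z.png')
```

```text
[0.1  0.27 1.65 0.   1.22 1.52]
t 11.4167 pos [512.5  86.9 167. ] rot [-3.142e+00  2.000e-03  1.480e-01] gap 94.1 F [ 0.5 -0.8  0.5]
shift m [5.00e-04 1.00e-04 1.17e-01] turn 0.001
```

View pics/w10.png

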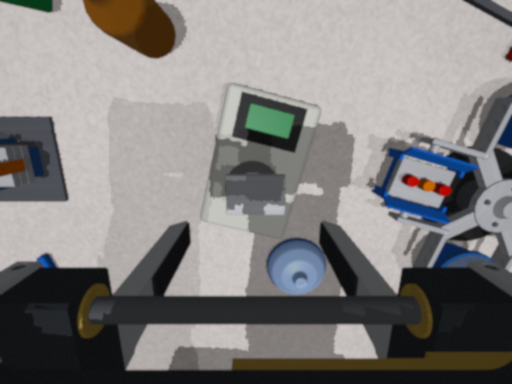

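View pics/w10z.png

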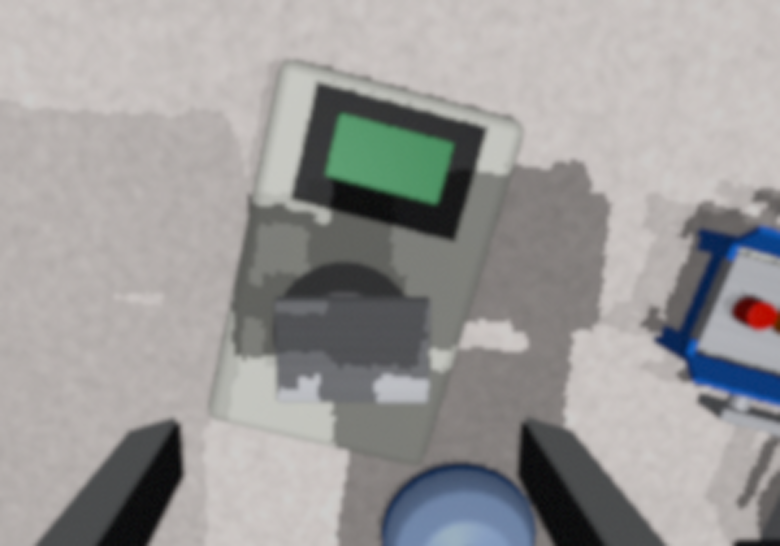

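Aligned: plate centre at column ~255, midway between the fingers. I'll descend and grip the ends.

>>> {"api": "send_rows", "payload": {
  "commands": [
    [[0,0,0.02],0],
    [[0,0,0.05],0],
    [[0,0,0.08],0],
    [[0,0,0.1],0],
    [[0,0,0.112],0],
    [[0,0,0.118],0],
    [[0,0,0.118],0],
    [[0,0,0.118],0]
  ]
}}

```text
clock: 12.08
eef_pos: [513.0, 86.9, 50.3]
eef_rot: [3.142, -0.0, 0.147]
wrist_force: [-0.2, 0.7, 0.0]
finger_gap: 93.8
```

>>> {"api": "send_rows", "payload": {
  "commands": [
    [[0,0,0],0],
    [[0,0,0],0],
    [[0,0,0],0],
    [[0,0,0],0],
    [[0,0,0],0],
    [[0,0,0],0],
    [[0,0,0],0],
    [[0,0,0],0]
  ],
  "hand": 1,
  "force": 30
}}

```text
clock: 12.75
eef_pos: [513.0, 86.9, 50.2]
eef_rot: [3.142, -0.0, 0.147]
wrist_force: [-1.9, -0.8, 4.4]
finger_gap: 63.7
```

Run:
```python
from h import *
st,im=snap('wrist','w11.png')
plan((512.8,86.8,160),0.147)
```

```text
t 12.8 pos [513.   86.9  50.2] rot [ 3.142 -0.     0.147] gap 63.5 F [-1.8 -1.   5.4]
shift m [-2.000e-04  1.000e-04 -1.098e-01] turn -0.0
```

View pics/w11.png

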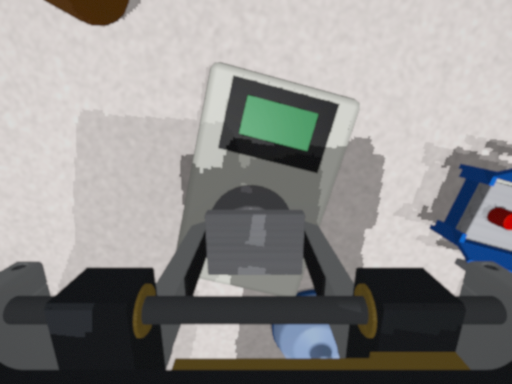

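The ends are gripped, gap 63.7. I'll lift straight up, then travel.

>>> {"api": "send_rows", "payload": {
  "commands": [
    [[0,0,-0.003],0],
    [[0,0,-0.01],0],
    [[0,0,-0.025],0],
    [[0,0,-0.045],0],
    [[0,0,-0.07],0],
    [[0,0,-0.095],0],
    [[0,0,-0.11],0],
    [[0,0,-0.115],0]
  ]
}}

```text
clock: 13.47
eef_pos: [513.6, 87.0, 167.7]
eef_rot: [3.141, -0.004, 0.147]
wrist_force: [0.4, -0.2, -3.0]
finger_gap: 63.5
```

Run:
```python
from h import *
plan((465,-295,165),-0.126)
```

```text
t 13.4667 pos [513.6  87.  167.7] rot [ 3.141 -0.004  0.147] gap 63.5 F [ 0.4 -0.2 -3. ]
shift m [-0.104   0.3708  0.0024] turn 0.273
```

>>> {"api": "send_rows", "payload": {
  "commands": [
    [[-0.005,0.02,0],0.02],
    [[-0.015,0.055,0],0.05],
    [[-0.026,0.092,0],0.08],
    [[-0.037,0.13,0],0.11],
    [[-0.048,0.168,0],0.14],
    [[-0.058,0.206,0],0.17],
    [[-0.068,0.243,0],0.2],
    [[-0.079,0.28,0],0.22]
  ]
}}

```text
clock: 14.13
eef_pos: [474.7, -203.3, 164.3]
eef_rot: [-3.141, 0.001, -0.075]
wrist_force: [0.5, 0.1, -2.1]
finger_gap: 64.2
```

>>> {"api": "send_rows", "payload": {
  "commands": [
    [[0,0.03,0],0.02],
    [[0,0.055,0],0.04],
    [[0,0.075,0],0.053],
    [[0,0.085,0],0.053],
    [[0,0.09,0],0.053],
    [[0,0.09,0],0.053],
    [[0,0.09,0],0.053],
    [[0,0.09,0],0.053]
  ]
}}

```text
clock: 14.8
eef_pos: [469.3, -290.3, 164.9]
eef_rot: [-3.141, 0.0, -0.125]
wrist_force: [0.7, 0.4, -2.9]
finger_gap: 63.5
```

Run:
```python
from h import *
st,im=snap('wrist','w12.png')
print(st['eef_pos'],st['eef_rot'])
plan((465,-295,165),-0.126)
```

```text
[ 469.30169819 -290.30257397  164.89797899] [-3.14133021e+00  1.78573579e-04 -1.24880187e-01]
t 14.85 pos [ 469.3 -290.4  165. ] rot [-3.141  0.    -0.125] gap 63.6 F [-1.4  0.6 -2.1]
shift m [-0.0037  0.0051 -0.    ] turn 0.001
```

View pics/w12.png

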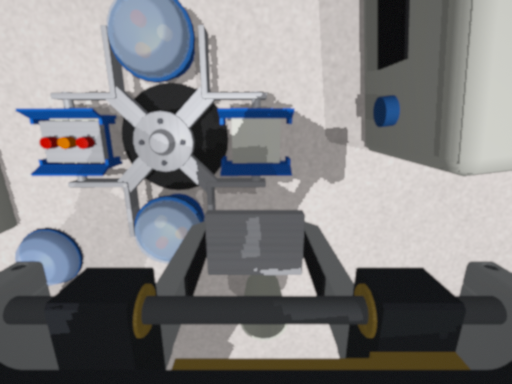

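The wrist view shows the empty pocket at (257,142) with its cheeks at rows 108–122 and 160–175, the hub nut at (162,143) and a centrifuge to the right (left edge column ~362). I'll measure these.

Run:
```python
from h import *
im=cv2.imread('pics/w12.png'); zoom(im,205,95,310,190,7,'w12z.png'); zoom(im,10,90,320,200,2.5,'w12y.png')
st={'eef_pos':np.array([469.3,-290.35,165]),'eef_rot':np.array([-3.1413,0,-.125])}
c=cam('wrist',st)
print('centrifuge',[onz(c,p,z).round(0) for p in [(362,20),(368,148)] for z in (0,150)], onz(c,(412,163),150),onz(c,(412,163),0))
```

```text
centrifuge [array([ 640., -434.,    0.]), array([ 600., -375.,  150.]), array([ 496., -439.,    0.]), array([ 519., -378.,  150.])] [ 504.08407373 -409.80599954  150.        ] [ 469.23716758 -495.3949264     0.        ]
```

View pics/w12z.png

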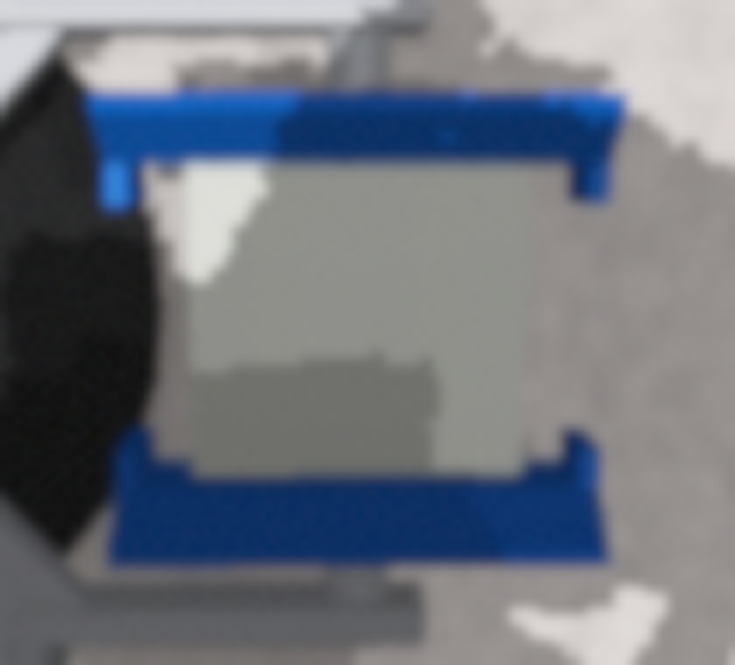

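View pics/w12y.png

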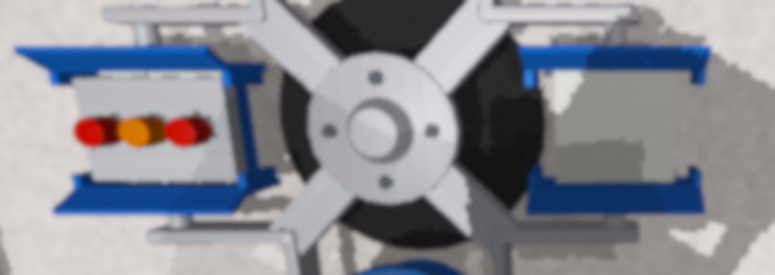

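Run:
```python
from h import *
st={'eef_pos':np.array([469.3,-290.35,165]),'eef_rot':np.array([-3.1413,0,-.125])}
c=cam('wrist',st)
def Z(x,y): return (205+(x+.5)/7-.5,95+(y+.5)/7-.5)
def q(name,pts,z):
    P=[onz(c,Z(*p),z) for p in pts]; m=np.mean(P,0)
    d=(P[0]+P[3]-P[1]-P[2]); print(name,[p[:2].round(1) for p in P],'mid',m.round(1),'ang',np.degrees(np.arctan2(d[1],d[0])).round(2),'len',[np.linalg.norm(P[i]-P[(i+1)%4]).round(1) for i in range(4)])
    return m
q('flare z68',[(87,95),(623,95),(608,563),(109,563)],68)
q('floor z40',[(184,162),(528,162),(526,478),(189,478)],40)
q('lips z54',[(102,212),(606,202),(596,432),(118,430)],54)
q('lip inner ends z54',[(133,212),(572,202),(566,432),(148,430)],54)
nut=onz(c,(10+378/2.5,90+128/2.5),66); hub=onz(c,(10+382/2.5,90+129/2.5),56)
print('nut',nut,'hub',hub)
for a in (83,82.8): print(nut[:2]-100*np.array([np.cos(np.radians(a)),np.sin(np.radians(a))]),hub[:2]-100*np.array([np.cos(np.radians(a)),np.sin(np.radians(a))]))
print('vials z68',[onz(c,(10+x/2.5,90+131/2.5),68) for x in (93,137,187)])
```

```text
flare z68 [array([ 563.7, -264.8]), array([ 554.3, -339.4]), array([ 488. , -331.5]), array([ 497.3, -257.2])] mid [ 525.8 -298.2   68. ] ang 82.84 len [np.float64(75.1), np.float64(66.8), np.float64(74.8), np.float64(66.8)]
floor z40 [array([ 553.5, -274.6]), array([ 546.8, -327.9]), array([ 497.5, -322.6]), array([ 504.4, -268.1])] mid [ 525.6 -298.3   40. ] ang 82.84 len [np.float64(53.6), np.float64(49.5), np.float64(55.0), np.float64(49.5)]
lips z54 [array([ 547.7, -262.6]), array([ 539.7, -337.6]), array([ 505.7, -333. ]), array([ 515.2, -259.8])] mid [ 527.1 -298.2   54. ] ang 83.28 len [np.float64(75.4), np.float64(34.4), np.float64(73.9), np.float64(32.6)]
lip inner ends z54 [array([ 547.1, -267.2]), array([ 540.4, -332.5]), array([ 506.2, -328.4]), array([ 514.6, -264.4])] mid [ 527.1 -298.1   54. ] ang 83.34 len [np.float64(65.7), np.float64(34.3), np.float64(64.6), np.float64(32.6)]
nut [ 539.15331326 -202.82368588   66.        ] hub [ 538.18495158 -200.89958453   56.        ]
[ 526.96637892 -302.07830105] [ 525.99801724 -300.15419969]
[ 526.61998991 -302.03515601] [ 525.65162823 -300.11105466]
vials z68 [array([552.46570339, -88.48762083,  68.        ]), array([ 550.2401384 , -106.20590994,   68.        ]), array([ 547.71100304, -126.34100006,   68.        ])]
```

Run:
```python
from h import *
im=cv2.imread('pics/w12.png')
g=cv2.cvtColor(im,cv2.COLOR_BGR2GRAY).astype(int)
print('cols row225',g[225,196:316]); print('rows col255',g[200:290,255])
st={'eef_pos':np.zeros(3),'eef_rot':np.zeros(3)}
c=cam('wrist',st)
for p in [(206,211),(303,211),(207,274),(302,274)]: print(p,onz(c,p,-20.8).round(1))
```

```text
cols row225 [ 89  89  88  89  89  89  88  88  89  90  92  94  93  94  93  94  94  94
  94  94  93  93  94  93  94  93  92  93  93  93  94  93  93  93  93  94
  93  93  93  93  93  93  93  94  94  93  93  93  93  94 103 114 119 121
 121 121 121 121 121 121 122 122 121 114 102  95  93  93  94  94  93  93
  94  93  93  93  93  94  93  92  94  92  93  93  93  93  93  94  93  94
  93  92  93  93  93  92  93  93  93  93  93  93  93  93  93  93  92  91
  88  89  89  88  89  89  91  94 100 108 123 139]
rows col255 [147 146 144 142 142 143 143 144 139 124 100  84  81  84  89  94  99 107
 118 123 124 124 122 122 121 121 122 123 123 121 120 121 122 123 123 123
 121 120 121 122 122 122 120 119 118 118 120 122 122 121 120 120 121 123
 124 123 118 105  97  94  95  96  97  98  98  97  99 110 137 158 155 128
 102  96  95  94  95  96  95  95  96  95  95  97  95  96  95  96  96  96]
(206, 211) [ 25.1 -30.5 -20.8]
(303, 211) [ 25.1  29.9 -20.8]
(207, 274) [-19.4 -32.1 -20.8]
(302, 274) [-19.5  31.4 -20.8]
```

Run:
```python
from h import *
st={'eef_pos':np.array([512.45,86.9,166.9]),'eef_rot':np.array([np.pi,0,.148])}
c=cam('wrist',st)
P=[onz(c,(120+(x+.5)/2.6-.5,60+(y+.5)/2.6-.5),71) for x,y in [(276,297),(429,297),(430,403),(276,403)]]
print([p.round(1) for p in P],np.mean(P,0),[np.linalg.norm(P[i]-P[(i+1)%4]).round(1) for i in range(4)])
im=cv2.imread('pics/w11.png')
zoom(im,190,195,320,290,6,'w11z.png')
zoom(cv2.imread('pics/w12.png'),190,195,320,290,6,'w12h.png')
```

```text
[array([532.8, 120.4,  71. ]), array([541.8,  59.7,  71. ]), array([497.4,  51.2,  71. ]), array([487.9, 115.1,  71. ])] [514.9590792   86.59392061  71.        ] [np.float64(61.4), np.float64(45.2), np.float64(64.6), np.float64(45.2)]
```

View pics/w12h.png

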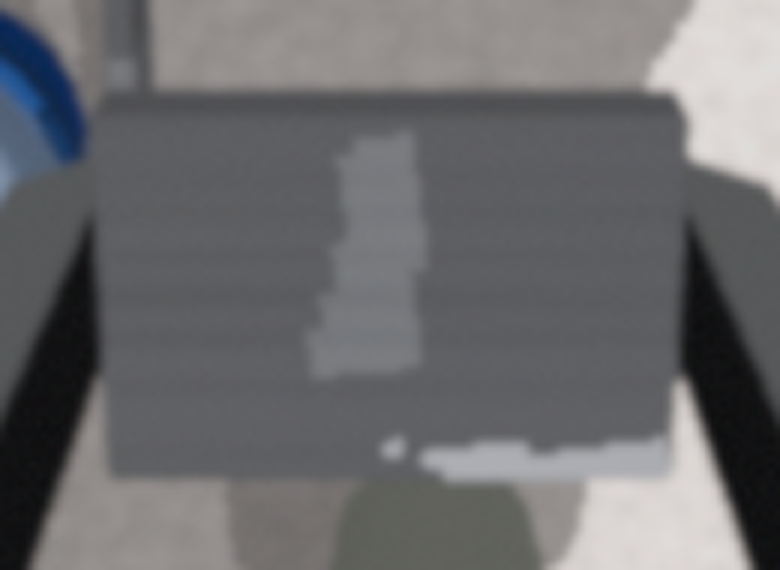

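In the wrist view the plate's far side face shows in rows ~210–214. So the plate centre sits about 1.7 mm towards tool +x by this camera, and I'll use that relative offset. Moving over the pocket.

Run:
```python
from h import *
plan((524.6,-298.5,75),-0.125)
```

```text
t 14.85 pos [ 469.3 -290.4  165. ] rot [-3.141  0.    -0.125] gap 63.6 F [-1.4  0.6 -2.1]
shift m [0.0558 0.0012 0.09  ] turn 0.0
```

>>> {"api": "send_rows", "payload": {
  "commands": [
    [[0.015,0,0],0],
    [[0.035,0.001,0],0],
    [[0.05,0.001,0.01],0],
    [[0.056,0.001,0.03],0],
    [[0.056,0.001,0.055],0],
    [[0.056,0.001,0.075],0],
    [[0.056,0.001,0.083],0],
    [[0.056,0.001,0.085],0]
  ]
}}

```text
clock: 15.52
eef_pos: [524.1, -298.5, 78.6]
eef_rot: [-3.14, 0.002, -0.125]
wrist_force: [0.1, -0.1, -2.5]
finger_gap: 63.5
```

>>> {"api": "send_rows", "payload": {
  "commands": [
    [[0,0,0],0],
    [[0,0,0],0],
    [[0,0,0],0],
    [[0,0,0],0],
    [[0,0,0],0],
    [[0,0,0],0],
    [[0,0,0],0],
    [[0,0,0],0]
  ]
}}

```text
clock: 16.18
eef_pos: [524.5, -299.5, 80.0]
eef_rot: [3.142, -0.0, -0.126]
wrist_force: [0.2, -0.2, -3.6]
finger_gap: 63.7
```

Run:
```python
from h import *
st,im=snap('wrist','w13.png')
plan((524.6,-298.5,65),-0.125)
zoom(im,170,130,350,290,4.4,'w13z.png')
st,im=snap('scene','s13.png'); zoom(im,90,100,240,240,4,'s13z.png')
```

```text
t 16.2333 pos [ 524.5 -299.4   80. ] rot [ 3.142 -0.    -0.126] gap 63.7 F [ 0.3 -0.3 -3.2]
shift m [-0.     -0.0009  0.015 ] turn -0.001
```

View pics/w13z.png

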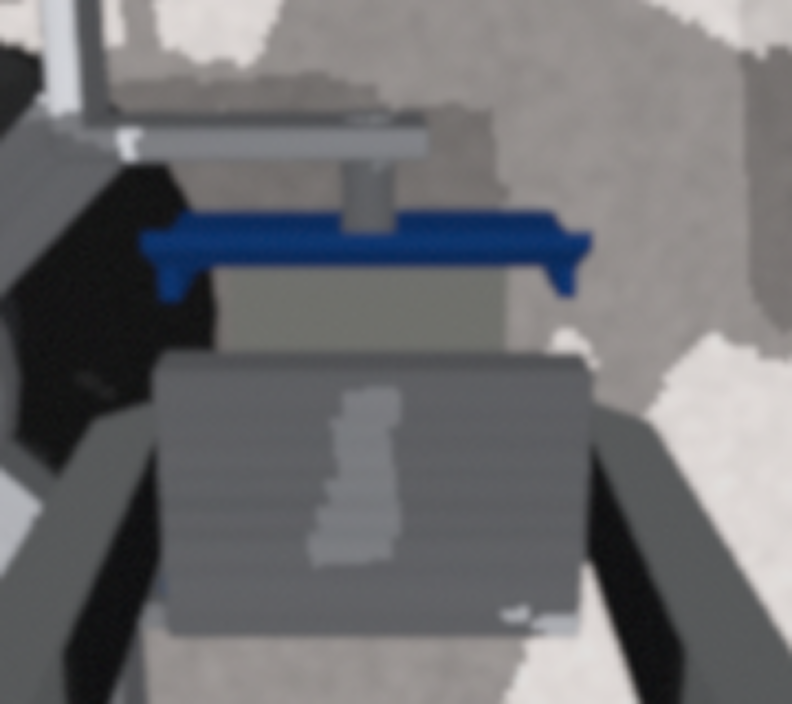

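View pics/s13z.png

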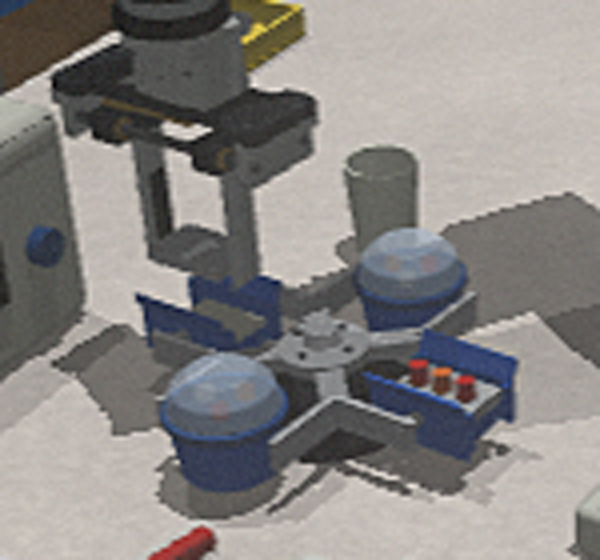

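Run:
```python
from h import *
st={'eef_pos':np.array([0,0,-80.]),'eef_rot':np.zeros(3)}
c=cam('wrist',st)  # tool-aligned; tool z down -> height h is z=-h
def Z(x,y): return (170+(x+.5)/4.4-.5,130+(y+.5)/4.4-.5)
def p(n,a,b,h): 
    A=onz(c,Z(*a),-h);B=onz(c,Z(*b),-h); print(n,A[:2].round(1),B[:2].round(1),'mid',((A+B)/2)[:2].round(2))
p('floor far',(217,267),(506,267),40)
p('cheek bottom? floor',(216,350),(506,350),40)
p('flare ends z68',(140,235),(592,235),68)
p('lip outer z54',(156,295),(577,295),54)
p('lip inner z54',(184,298),(556,298),54)
h=80+15.8+5
p('plate far top',(156,371),(588,371),h); p('plate near top',(168,636),(582,636),h)
p('plate far bottom',(168,354),(580,354),h-10)
```

```text
floor far [ 22.2 -30.3] [22.2 25.2] mid [22.22 -2.59]
cheek bottom? floor [  5.4 -31.2] [ 5.4 25.7] mid [ 5.4  -2.74]
flare ends z68 [ 35.2 -39.1] [35.2 36. ] mid [35.17 -1.55]
lip outer z54 [ 20.7 -39.6] [20.7 36.5] mid [20.71 -1.56]
lip inner z54 [ 20.1 -34.6] [20.1 32.7] mid [20.14 -0.93]
plate far top [ 23.1 -31.2] [23.1 30.1] mid [23.13 -0.54]
plate near top [-19.6 -31.5] [-19.6  31.3] mid [-19.57  -0.09]
plate far bottom [ 22.2 -31.2] [22.2 30.7] mid [22.2  -0.24]
```

Relative to the plate, the pocket is about 1.3 mm towards tool -y and level in x. I'll correct that and go down to just above the lips.

>>> {"api": "send_rows", "payload": {
  "commands": [
    [[0,-0.0006,0.003],0],
    [[0,-0.0013,0.008],0],
    [[0,-0.0013,0.014],0],
    [[0,-0.0013,0.02],0],
    [[0,-0.0013,0.026],0],
    [[0,-0.0013,0.031],0],
    [[0,-0.0013,0.034],0],
    [[0,-0.0013,0.034],0]
  ]
}}

```text
clock: 16.95
eef_pos: [524.4, -298.0, 45.0]
eef_rot: [-3.141, 0.001, -0.126]
wrist_force: [0.6, -0.6, -2.7]
finger_gap: 63.6
```

Run:
```python
from h import *
st,im=snap('wrist','w14.png')
plan((524.6,-298.1,29),-0.125)
zoom(im,170,130,350,290,4.4,'w14z.png')
```

```text
t 17.0 pos [ 524.6 -298.1   45.6] rot [-3.141  0.    -0.126] gap 63.5 F [ 0.3 -0.2 -2.5]
shift m [0.     0.     0.0166] turn -0.001
```

View pics/w14z.png

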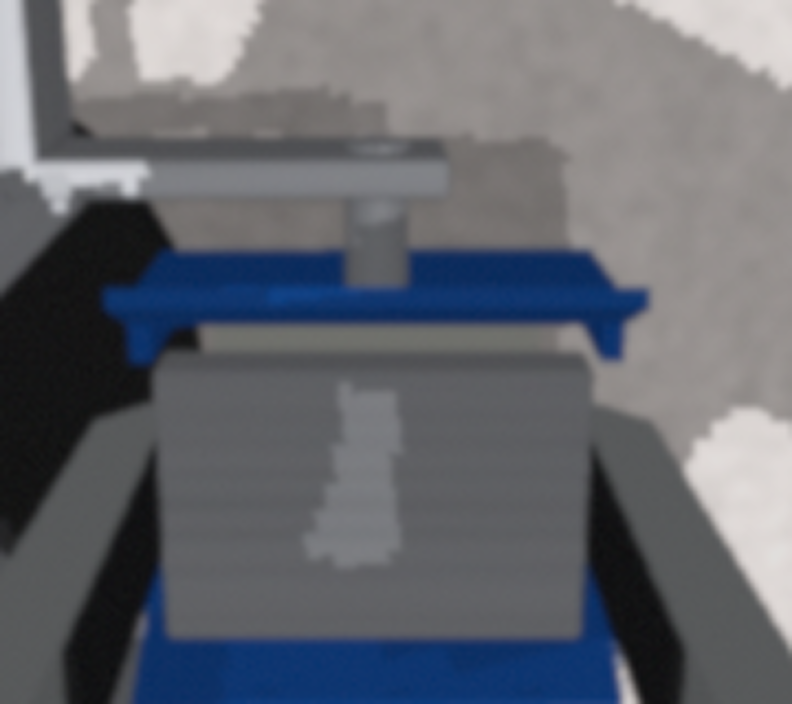

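Centred: lips and flare have mid column ~376 and the plate ~374 in zoom pixels, within 0.5 mm. I'll lower slowly.

>>> {"api": "send_rows", "payload": {
  "commands": [
    [[0,0.0003,0.0015],0],
    [[0,0.0003,0.003],0],
    [[0,0.0003,0.005],0],
    [[0,0.0003,0.007],0],
    [[0,0.0003,0.009],0],
    [[0,0.0003,0.011],0],
    [[0,0.0003,0.012],0],
    [[0,0.0003,0.012],0]
  ]
}}

```text
clock: 17.67
eef_pos: [524.5, -298.4, 33.6]
eef_rot: [-3.141, 0.0, -0.126]
wrist_force: [0.1, 0.3, -2.7]
finger_gap: 63.8
```

>>> {"api": "send_rows", "payload": {
  "commands": [
    [[0,0,0.0005],0],
    [[0,0,0.001],0],
    [[0,0,0.0015],0],
    [[0,0,0.002],0],
    [[0,0,0.0025],0],
    [[0,0,0.003],0],
    [[0,0,0.003],0],
    [[0,0,0.003],0]
  ]
}}

```text
clock: 18.33
eef_pos: [524.6, -298.4, 30.9]
eef_rot: [-3.142, 0.0, -0.126]
wrist_force: [-0.2, 0.4, -3.4]
finger_gap: 63.5
```

>>> {"api": "send_rows", "payload": {
  "commands": [
    [[0,0,0.0003],0],
    [[0,0,0.0006],0],
    [[0,0,0.0009],0],
    [[0,0,0.0012],0],
    [[0,0,0.0015],0],
    [[0,0,0.0015],0],
    [[0,0,0.0015],0],
    [[0,0,0.0015],0]
  ]
}}

```text
clock: 19.0
eef_pos: [524.7, -298.5, 29.4]
eef_rot: [3.142, -0.0, -0.126]
wrist_force: [0.6, -0.0, -2.5]
finger_gap: 64.1
```

>>> {"api": "send_rows", "payload": {
  "commands": [
    [[0,0,0.0002],0],
    [[0,0,0.0004],0],
    [[0,0,0.0006],0],
    [[0,0,0.0008],0],
    [[0,0,0.001],0],
    [[0,0,0.001],0],
    [[0,0,0.001],0],
    [[0,0,0.001],0]
  ]
}}

```text
clock: 19.67
eef_pos: [524.7, -298.5, 29.2]
eef_rot: [3.141, -0.0, -0.126]
wrist_force: [-5.6, 2.8, 7.9]
finger_gap: 63.7
```

Run:
```python
from h import *
st,im=snap('wrist','w15.png')
plan((524.6,-298.1,29),-0.125)
zoom(im,170,130,350,290,4.4,'w15z.png')
```

```text
t 19.7167 pos [ 524.7 -298.5   29.3] rot [ 3.141 -0.    -0.126] gap 63.8 F [-4.7  2.5  8. ]
shift m [-0.0002 -0.0004  0.0003] turn -0.001
```

View pics/w15z.png

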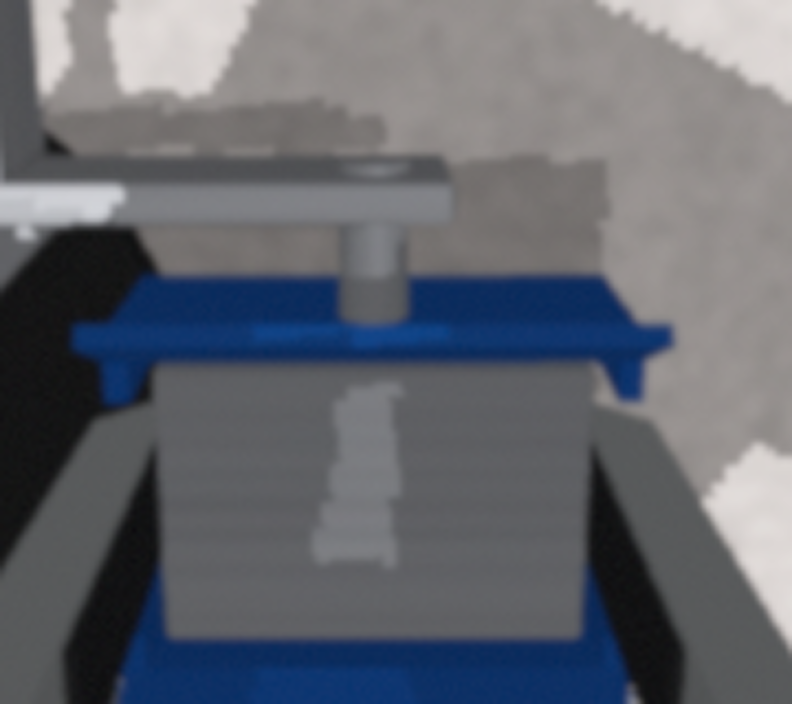

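Contact at the predicted height (29.2 mm, +8 N). The plate is between the cheeks and lips. I'll ease off and open.

>>> {"api": "send_rows", "payload": {
  "commands": [
    [[0,0,-0.0005],0],
    [[0,0,-0.0005],0],
    [[0,0,-0.0005],0],
    [[0,0,-0.0005],0],
    [[0,0,-0.0005],0],
    [[0,0,-0.0005],0],
    [[0,0,-0.0005],0],
    [[0,0,-0.0005],0]
  ]
}}

```text
clock: 20.38
eef_pos: [524.7, -298.5, 29.3]
eef_rot: [3.141, -0.0, -0.126]
wrist_force: [-3.2, 2.1, 5.7]
finger_gap: 63.6
```

>>> {"api": "send_rows", "payload": {
  "commands": [
    [[0,0,0],0],
    [[0,0,0],0],
    [[0,0,0],0],
    [[0,0,0],0],
    [[0,0,0],0],
    [[0,0,0],0],
    [[0,0,0],0],
    [[0,0,0],0]
  ],
  "hand": -0.6
}}

```text
clock: 21.05
eef_pos: [524.6, -298.5, 28.9]
eef_rot: [3.142, -0.0, -0.126]
wrist_force: [-0.2, -0.9, 0.4]
finger_gap: 75.4
```

>>> {"api": "send_rows", "payload": {
  "commands": [
    [[0,0,-0.004],0],
    [[0,0,-0.012],0],
    [[0,0,-0.025],0],
    [[0,0,-0.045],0],
    [[0,0,-0.075],0],
    [[0,0,-0.105],0],
    [[0,0,-0.13],0],
    [[0,0,-0.14],0]
  ]
}}

```text
clock: 21.72
eef_pos: [525.7, -299.1, 174.3]
eef_rot: [3.139, -0.006, -0.126]
wrist_force: [0.3, 0.9, 0.7]
finger_gap: 75.0
```

Run:
```python
from h import *
plan((469.3,-290.4,170),-0.125)
```

```text
t 21.7167 pos [ 525.7 -299.1  174.3] rot [ 3.139 -0.006 -0.126] gap 75.0 F [0.3 0.9 0.7]
shift m [-0.057  -0.0015  0.004 ] turn -0.001
```

Back to the earlier viewing pose, to check the pocket, then the stack.

>>> {"api": "send_rows", "payload": {
  "commands": [
    [[-0.015,0,0],0],
    [[-0.035,0,0],0],
    [[-0.05,0,0],0],
    [[-0.056,0,0],0],
    [[-0.056,0,0],0],
    [[-0.056,0,0],0],
    [[-0.056,0,0],0],
    [[-0.056,0,0],0]
  ]
}}

```text
clock: 22.38
eef_pos: [469.6, -291.4, 168.8]
eef_rot: [-3.141, 0.0, -0.126]
wrist_force: [0.3, -0.3, 0.7]
finger_gap: 75.4
```

Run:
```python
from h import *
st,im=snap('wrist','w16.png'); print(st['eef_pos'],st['eef_rot'])
zoom(im,205,95,310,190,7,'w16z.png')
st,im=snap('top','t16.png'); zoom(im,60,205,145,275,8,'t16d.png')
st,im=snap('scene','s16.png'); cv2.imwrite('pics/s16d.png',np.hstack([cv2.resize(im[190:260,360:440],(400,350),interpolation=3),cv2.resize(im[150:230,110:200],(394,350),interpolation=3)]))
```

```text
[ 469.629744   -291.40305135  168.76387406] [-3.14147828e+00  1.39624359e-04 -1.25876576e-01]
```

View pics/w16z.png

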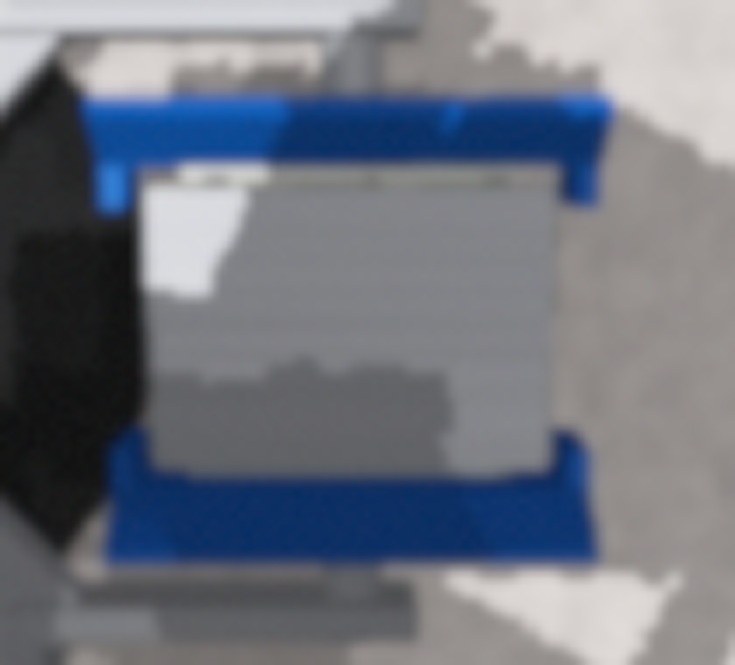

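View pics/t16d.png

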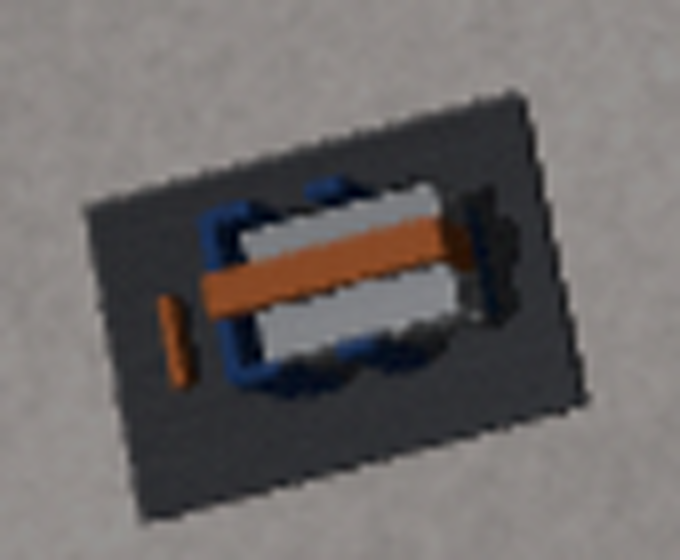

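View pics/s16d.png

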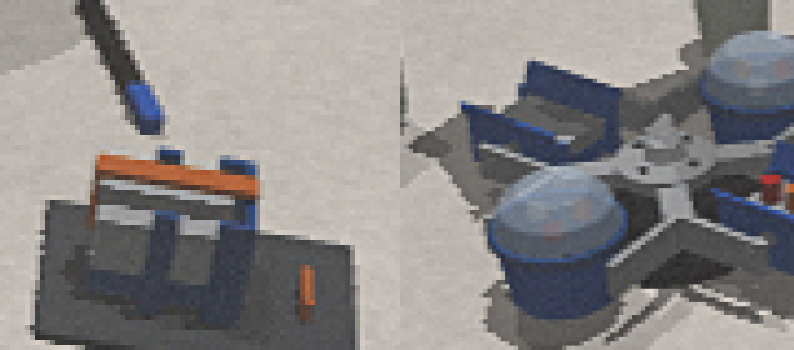

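View pics/s16.png

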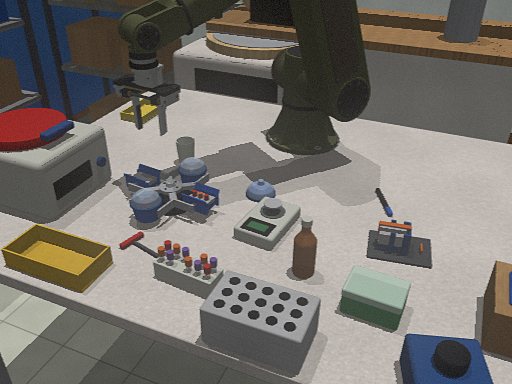

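The plate lies flat between the cheeks and lips, with zoom corners at about (140,187), (556,187), (550,472) and (150,472). The dispenser stack sits square behind the strip. Last numeric check of both.

Run:
```python
from h import *
c=cam('top')
Z=lambda x,y:(60+(x+.5)/8-.5,205+(y+.5)/8-.5)
P=[onz(c,Z(*p),52) for p in [(242,235),(435,185),(460,315),(266,362)]]
o=np.array([494.43,392.89]); u=np.array([.147,-.989]); m=np.mean(P,0)[:2]
print('spare top',m,'x disp',-(m-o)@u,'lat',(m-o)@np.array([.989,.147]),[np.linalg.norm(P[i]-P[(i+1)%4]).round(1) for i in range(4)])
P=[onz(c,Z(*p),62) for p in [(225,228),(420,180),(442,313),(250,362)]]; m=np.mean(P,0)[:2];print('initial x',-(m-o)@u)
st=dict(eef_pos=np.array([469.63,-291.4,168.8]),eef_rot=np.array([-3.1415,0,-.126]))
c=cam('wrist',st); W=lambda x,y:(205+(x+.5)/7-.5,95+(y+.5)/7-.5)
A=[onz(c,W(*p),50) for p in [(140,187),(557,187),(550,473),(150,473)]]
B=[onz(c,W(*p),68) for p in [(84,100),(610,100),(596,561),(107,561)]]
for Q in (A,B):
    d=Q[0]+Q[3]-Q[1]-Q[2]; print(np.mean(Q,0).round(1),np.degrees(np.arctan2(d[1],d[0])).round(2),[np.linalg.norm(Q[i]-Q[(i+1)%4]).round(1) for i in range(4)])
print(manip.read_state()['qd'].round(3))
```

```text
spare top [493.54200434 391.53621406] x disp -1.2083589318572423 lat -1.0772342399794481 [np.float64(63.1), np.float64(43.4), np.float64(62.7), np.float64(42.2)]
initial x 0.6795715217902741
[ 525.1 -298.1   50. ] 82.78 [np.float64(63.9), np.float64(44.0), np.float64(63.9), np.float64(44.0)]
[ 525.8 -298.2   68. ] 82.78 [np.float64(74.8), np.float64(66.7), np.float64(74.3), np.float64(66.7)]
[-0.003 -0.003  0.004  0.001  0.001  0.001]
```

All within tolerance: the plate is 0.7 mm from the pocket centre with no turn error, and the spares are about 1–3 mm off. Handing in.

```bash
python3 -c "
from cell import manip
print(manip.sign_off())"
```

```text
the job is handed in; nothing more can be done
None
```

The job is handed in, at about 22.5 s of the 58 s allowed; sign-off reported no verdict.

**What I did:** I drew the bottom plate straight out of the dispenser and set it on the weighing pan. I let go for more than 2 s. I then turned the grasp 90°, took the plate by its ends, lowered it into the empty carrier until it touched the floor (+8 N), and released it.

**Last checks:**
- **Plate in the pocket:** the wrist view puts it about 0.7 mm from the pocket centre with no measurable turn. The wrist view gave its outline as 64 × 44 mm, so it lies flat.
- **Spare plates:** the stack looks level and square in the dispenser. The top view puts it about 1.2 mm forward and 1 mm sideways of its place; the earlier wrist view said about 3 mm forward. Both are inside the 6 mm limit.
- **On the pan:** the plate was about 2 mm from the pan centre and looked flat. The wrist view and the finger position agreed to about 1 mm.
- **Other objects:** no bystander looked moved in the final scene picture, but I did not measure them. The gripper was empty and clear of everything.

**Disagreements:**
- The top and wrist cameras differed by up to about 3.7 mm on absolute positions. In the pocket I therefore aligned the plate by its offset within one camera view.
- The hub-based estimate of the pocket was 2–4 mm further out than the direct one. I used the direct one, and the final view bore it out.

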